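Turn over the stray game tiles, sort them into their case and snap it shut

TASK

Some game tiles were left face down on the windowsill. First turn every one of them face up on the sill beside the case; then put those that show a ring in the case's bay nearer the robot and those that show bars in the farther bay, all lying flat and face up; and last press the cover down until its catch holds it shut. Leave the coil tin, the rice bowl and the hair clip where they are.

Things in the scene. Friction and masses are not known exactly. Their poses are not given: they have to be found in the camera images.
- ring_a: Game tile of hard plastic, 40 x 30 x 22 mm, about 37 g, white with a plain green back; starts face down. Its face bears one large ring with a dot in it. Origin at the centre of the tile; +x along the 40 mm length, +y along the 30 mm width, +z out of the plain back (up at the start). It stands steadily on its ends and edges; pushed near the top while standing, it tips over rather than slides. May be absent.
- ring_b: Game tile of hard plastic, 40 x 30 x 22 mm, about 37 g, white with a plain green back; starts face down. Its face bears one large ring with a dot in it. Origin at the centre of the tile; +x along the 40 mm length, +y along the 30 mm width, +z out of the plain back (up at the start). It stands steadily on its ends and edges; pushed near the top while standing, it tips over rather than slides. May be absent.
- ring_c: Game tile of hard plastic, 40 x 30 x 22 mm, about 37 g, white with a plain green back; starts face down. Its face bears one large ring with a dot in it. Origin at the centre of the tile; +x along the 40 mm length, +y along the 30 mm width, +z out of the plain back (up at the start). It stands steadily on its ends and edges; pushed near the top while standing, it tips over rather than slides. May be absent.
- bars_a: Game tile of hard plastic, 40 x 30 x 22 mm, about 37 g, white with a plain green back; starts face down. Its face bears three parallel bars along its length. Origin at the centre of the tile; +x along the 40 mm length, +y along the 30 mm width, +z out of the plain back (up at the start). It stands steadily on its ends and edges; pushed near the top while standing, it tips over rather than slides. May be absent.
- bars_b: Game tile of hard plastic, 40 x 30 x 22 mm, about 37 g, white with a plain green back; starts face down. Its face bears three parallel bars along its length. Origin at the centre of the tile; +x along the 40 mm length, +y along the 30 mm width, +z out of the plain back (up at the start). It stands steadily on its ends and edges; pushed near the top while standing, it tips over rather than slides. May be absent.
- bars_c: Game tile of hard plastic, 40 x 30 x 22 mm, about 37 g, white with a plain green back; starts face down. Its face bears three parallel bars along its length. Origin at the centre of the tile; +x along the 40 mm length, +y along the 30 mm width, +z out of the plain back (up at the start). It stands steadily on its ends and edges; pushed near the top while standing, it tips over rather than slides. May be absent.
- case: Open wooden tile case, fixed to the sill: 184 mm (its x, away from the robot) x 150 mm (its y), walls 5 mm thick and 32 mm high, floor 5 mm thick. Origin at the centre of its underside. A 30 mm high divider across the middle (along its y) makes two bays side by side along x, each 84 x 140 mm inside and 25 mm deep to the divider's top (27 mm to the walls'). Cover hinged along the top of its +y wall; a spring catch sits in the middle of its -y wall.
- near_bay (a point): Centre of the inner floor (5 mm above the sill) of the bay nearer the robot; axes as the case's. For the ring tiles: room for three tiles in a row along y, lengths along y.
- far_bay (a point): Centre of the inner floor (5 mm above the sill) of the bay farther from the robot; axes as the case's. For the bar tiles, likewise.
- cover (a joint): Hinge angle of the cover, rad: 0 shut flat on the walls, 1.95 wide open (leaning back past upright, against its stop, its free edge then about 175 mm above the sill and 60 mm beyond the hinge). A weak spring holds it open and lifts it again whenever it is let go unlatched. Near 0.07 rad a snap catch resists; about 5 to 8 N down at the free edge drives it past, and then the catch holds it shut at 0 to 0.02.
- cover_hinge (a point): Mid-point of the hinge line, at the top of the case's +y wall, 32 mm above the sill; the hinge line runs along the case's x.
- cover_edge (a point): Middle of the cover's free edge, on its outer face (the top once shut), 150 mm from the hinge line and 5 mm off the cover's underside. The cover is a wooden plate 184 mm along the hinge x 150 mm x 5 mm, with a small brass tab 44 mm long sticking out 16 mm beyond the middle of this edge, its top level with the cover's. Shut, this point is 37 mm above the sill over the case's -y wall.
- coil_tin: Bystander: round green tin, 120 mm across, 32 mm high; origin at the centre of its underside.
- rice_bowl: Bystander: white porcelain bowl, 112 mm across, 55 mm high; origin at the centre of its underside.
- hair_clip: Bystander: chrome hair clip, 62 x 14 x 10 mm, lying flat; origin at the centre of its underside. (A cream desk fan, 260 mm high, also stands on the sill, out of the way at about x 0.72, y -0.57 m.)

How it is judged:
On the way, in this order (a step that is already met when the one before it is completed fails the run):
1. every tile lies face up on the sill outside the case, all at the same time, at rest (angle between each of ring_a, ring_b, ring_c, bars_a, bars_b, bars_c's own z axis and vertical above 2.9 rad and height (world z) of ring_a between 0.005 and 0.016 m and linear speed of each of ring_a, ring_b, ring_c, bars_a, bars_b, bars_c below 0.05 m/s and (y of ring_a in the frame of case below -0.085 m or y of ring_a in the frame of case above 0.085 m or x of ring_a in the frame of case below -0.104 m or x of ring_a in the frame of case above 0.104 m) and height (world z) of ring_b between 0.005 and 0.016 m and (y of ring_b in the frame of case below -0.085 m or y of ring_b in the frame of case above 0.085 m or x of ring_b in the frame of case below -0.104 m or x of ring_b in the frame of case above 0.104 m) and height (world z) of ring_c between 0.005 and 0.016 m and (y of ring_c in the frame of case below -0.085 m or y of ring_c in the frame of case above 0.085 m or x of ring_c in the frame of case below -0.104 m or x of ring_c in the frame of case above 0.104 m) and height (world z) of bars_a between 0.005 and 0.016 m and (y of bars_a in the frame of case below -0.085 m or y of bars_a in the frame of case above 0.085 m or x of bars_a in the frame of case below -0.104 m or x of bars_a in the frame of case above 0.104 m) and height (world z) of bars_b between 0.005 and 0.016 m and (y of bars_b in the frame of case below -0.085 m or y of bars_b in the frame of case above 0.085 m or x of bars_b in the frame of case below -0.104 m or x of bars_b in the frame of case above 0.104 m) and height (world z) of bars_c between 0.005 and 0.016 m and (y of bars_c in the frame of case below -0.085 m or y of bars_c in the frame of case above 0.085 m or x of bars_c in the frame of case below -0.104 m or x of bars_c in the frame of case above 0.104 m)), for 0.2 s.
2. every tile lies flat and face up in its bay, ring tiles near and bar tiles far, the cover still open (x of ring_a in the frame of near_bay between -0.04 and 0.04 m and y of ring_a in the frame of near_bay between -0.068 and 0.068 m and z of each of ring_a, ring_b, ring_c in the frame of near_bay below 0.018 m and angle between each of ring_a, ring_b, ring_c, bars_a, bars_b, bars_c's own z axis and vertical above 2.9 rad and x of ring_b in the frame of near_bay between -0.04 and 0.04 m and y of ring_b in the frame of near_bay between -0.068 and 0.068 m and x of ring_c in the frame of near_bay between -0.04 and 0.04 m and y of ring_c in the frame of near_bay between -0.068 and 0.068 m and x of bars_a in the frame of far_bay between -0.04 and 0.04 m and y of bars_a in the frame of far_bay between -0.068 and 0.068 m and z of each of bars_a, bars_b, bars_c in the frame of far_bay below 0.018 m and x of bars_b in the frame of far_bay between -0.04 and 0.04 m and y of bars_b in the frame of far_bay between -0.068 and 0.068 m and x of bars_c in the frame of far_bay between -0.04 and 0.04 m and y of bars_c in the frame of far_bay between -0.068 and 0.068 m and linear speed of each of ring_a, ring_b, ring_c, bars_a, bars_b, bars_c below 0.03 m/s and value of joint cover above 0.5 rad), for 0.2 s.
3. the cover is shut and held by its catch (value of joint cover below 0.035 rad), for 0.3 s.
At the end, for the whole second after the job is handed in: Every tile present lies face up (within 0.24 rad of flat) on the floor of its bay, ring tiles in the bay nearer the robot and bar tiles in the farther one, at rest, and the cover is shut within 0.035 rad and stays so by its catch, untouched (x of ring_a in the frame of near_bay between -0.04 and 0.04 m and y of ring_a in the frame of near_bay between -0.068 and 0.068 m and z of each of ring_a, ring_b, ring_c in the frame of near_bay below 0.018 m and angle between each of ring_a, ring_b, ring_c, bars_a, bars_b, bars_c's own z axis and vertical above 2.9 rad and x of ring_b in the frame of near_bay between -0.04 and 0.04 m and y of ring_b in the frame of near_bay between -0.068 and 0.068 m and x of ring_c in the frame of near_bay between -0.04 and 0.04 m and y of ring_c in the frame of near_bay between -0.068 and 0.068 m and x of bars_a in the frame of far_bay between -0.04 and 0.04 m and y of bars_a in the frame of far_bay between -0.068 and 0.068 m and z of each of bars_a, bars_b, bars_c in the frame of far_bay below 0.018 m and x of bars_b in the frame of far_bay between -0.04 and 0.04 m and y of bars_b in the frame of far_bay between -0.068 and 0.068 m and x of bars_c in the frame of far_bay between -0.04 and 0.04 m and y of bars_c in the frame of far_bay between -0.068 and 0.068 m and linear speed of each of ring_a, ring_b, ring_c, bars_a, bars_b, bars_c below 0.03 m/s and value of joint cover below 0.035 rad and contact force between the fingers and cover below 0.5 N).
It fails at once if the coil tin is moved more than 40 mm (distance of coil_tin from where it was at the start of the episode above 0.04 m).
It fails at once if the rice bowl is moved more than 40 mm (distance of rice_bowl from where it was at the start of the episode above 0.04 m).
It fails at once if the hair clip is moved more than 40 mm (distance of hair_clip from where it was at the start of the episode above 0.04 m).
Of ring_a, ring_b, ring_c, bars_a, bars_b, bars_c only 3 to 4 are there at a start; the rules pass over those that are not, and their reading is None.
At some moment in a run one of ring_a, ring_b, ring_c, bars_a, bars_b, bars_c may be knocked a few centimetres aside while the robot is not near it.
Once in a run the grip may slacken for a moment while it holds something.
It also fails if it takes over 210 s, if anything falls off the work surface, if the arm or the gripper's body presses on something with over 40 N, if the wrist force passes 120 N, or if a joint passes its speed limit or range.

ROBOT

A 7-joint arm with a two-finger parallel gripper is mounted at the origin on the work surface. World frame = base frame: x ahead of the robot, y to its left, z up, the work surface at z = 0. Lengths are in m, angles in rad, forces in N, time in s.
With the tool pointing down it reaches from about 0.4 to 0.875 m from the base axis. Payload 19.3 kg.
Tool frame: the origin (TCP) lies on the front face of the gripper's body, between the roots of the fingers; the fingertips stand 73 mm ahead of it and the grasp point (between the pads) lies 54 mm ahead of it; z points along the fingers, y is the direction in which the jaws open and shut (so a half turn about z gives the same grasp; the last joint's range is limited). The gripper opens to 85 mm and grips with 20 to 120 N. Pads are 22 mm wide; open, the fingers measure 114 mm over their backs; the gripper's body (76 mm by 85 mm) begins 54 mm behind the grasp point. The pads swing forward as they close: fully open they stand 13 mm farther back than shut.
Start: joints at [-1.181, 0.521, -0.036, 1.599, 0.021, 1.021, -0.113], TCP at [0.277, 0.56, 0.304] pointing down, gripper open.
Joint ranges: [-2.91, 2.91], [-0.3, 2.13], [-1.5, 1.42], [0.17, 2.43], [-1.26, 4.41], [0.16, 1.93], [-2.52, 2.52]. Speed limits (rad/s): [1.89, 1.89, 2.39, 2.39, 3.01, 3.01, 3.01].

INTERFACE

Orientations are given as [roll, pitch, yaw] about the fixed x, y, z axes, in that order (R = Rz(yaw) Ry(pitch) Rx(roll)).
In Python, from workcell import bot gives the robot as it stands.
- The arm moves only by the shell command python3 -m crank 'ROWS' [OPENING] [FORCE]. ROWS is a JSON object of lists of equal length, an entry for each row: "travel": the shift along the world's x, y, z in cm, a list of three; "rot": the turn, a rotation vector about the world's x, y, z in degrees, a list of three. A call has 1 to 8 rows; each row is the pose to reach, as a shift and turn from the pose commanded when the call began; what a row does not reach only later rows make up. A row lasts 1/10 s, in which the tool goes at most 50 mm and 8.59 degrees, less where a joint would pass 70% of its speed; a pose out of reach is approached as far as the arm can. A call with a gripper value outside its range is refused whole. OPENING is the opening, from -1 (shut) to 1 (fully open), so that 0 is half open, set as the call begins (- or left out, the last holds). The fingers move at their own pace and stop on an object; FORCE is the grip in N (left out, the last holds). Time passes only in rows, so rows that repeat a pose let the fingers close. It gives the time, the measured TCP pose, the force and the opening at its end, in the units of the state.
- bot.observe(): the state, without advancing time (a new reading comes with each control period).
- bot.grab_frame(name): name is "scene" or "top" or "wrist"; returns the picture (400x640x3 uint8, red, green, blue); there is no depth.
- bot.camera_model(name): a dict with "fx", "fy", "cx", "cy" (pixels), "R" (3x3) and "t" (3): a world point X has camera coordinates R X + t. Camera axes: x right, y down, z forward; pixel columns grow to the right and rows downward; lengths in m; the calibration is good to about 2 mm. A picture is of the moment at which its call begins: read the wrist's pose just before it. camera_model takes no time and is no camera call; for the wrist camera it gives the pose at the moment of the call.
- bot.job_done(): hands the job in, once; it reports no verdict.
Trained networks look in the newest picture that a camera, given by its name, has taken for a name from the list of things; names that differ only in an ending like _2 or _b are one class to them, and where a whole thing is asked for, a point or a joint stands for the part that bears it (a point fixed in the world has none). Each returns a list of dicts, best first, with "conf" (0 to 1); they miss things now and then, are a little off and sometimes report something else, mostly with a low value. They report only what shows in the picture. A call takes as long as a camera call.
- bot.silhouettes(camera, thing): "pixels" (400x640 bool, what is visible of it) and "box" ([centre column, centre row, width, height] in pixels, round what is visible of it).
The state is a dict: "clock": time; "qpos": joint angles; "qd": joint speeds; "joint_efforts": joint torques, N m; "position": TCP position; "tool_rot": TCP orientation; "force": force on the tool from outside, world axes, zero at the start; "moment": the same for the moment, N m; "grip_width": finger opening in m.
Only numpy, scipy, OpenCV 4.12 (cv2) and the standard library are available. Lean on these libraries where they do the work, as an engineer would, in place of code of your own. Each camera call takes 0.05 s, during which the arm holds its last target.

## Working session

There is one attempt and no reset: what is moved stays moved. The work goes in short steps, Python scripts to look and compute and a shell command to move; the robot and the scene stay as the last step left them, time stands still between calls to the robot, and variables do not carry over. Pictures are saved under pics/ and viewed, and the job is handed in when it is done.

```bash
ls; mkdir -p pics; python3 - <<'E'
from workcell import bot
import cv2
s=bot.observe();print({k:(v if isinstance(v,(int,float)) else [round(float(x),3) for x in v]) for k,v in s.items()})
for n in["scene","top","wrist"]:
    f=bot.grab_frame(n);cv2.imwrite(f"pics/a_{n}.png",cv2.cvtColor(f,cv2.COLOR_RGB2BGR))
    m=bot.camera_model(n);print(n,m)
E
```

```text
pics
{'clock': 0.0, 'qpos': [-1.181, 0.522, -0.036, 1.6, 0.021, 1.021, -0.113], 'qd': [-0.001, -0.001, -0.001, 0.001, 0.001, 0.001, 0.001], 'joint_efforts': [-0.0, -92.711, 1.979, -36.993, 0.018, 0.008, 0.0], 'position': [0.277, 0.56, 0.303], 'tool_rot': [-3.141, 0.0, 2.682], 'force': [-0.55, -0.677, -0.896], 'moment': [-0.006, -0.051, -0.089], 'grip_width': 0.08484988341828295}
scene {'fx': 496.9910847720143, 'fy': 496.9910847720143, 'cx': 311.59744135156313, 'cy': 199.08877839598787, 'R': array([[ 0.55445215,  0.83217515,  0.00820487],
       [ 0.45498737, -0.29485916, -0.84026458],
       [-0.69682803,  0.46961962, -0.54211449]]), 't': array([-0.26175762, -0.2245135 ,  1.71638723])}
top {'fx': 394.763882187815, 'fy': 394.763882187815, 'cx': 316.8119486132129, 'cy': 196.09473185688583, 'R': array([[ 0.02389872, -0.99957016, -0.0169806 ],
       [-0.99551412, -0.0222395 , -0.0919622 ],
       [ 0.09154503,  0.01910221, -0.9956177 ]]), 't': array([-0.0906399 ,  0.5777992 ,  0.92865364])}
wrist {'fx': 304.833501492381, 'fy': 304.833501492381, 'cx': 320.36437125397185, 'cy': 203.29861767490542, 'R': array([[ 4.42215525e-01,  8.96908759e-01,  3.29603817e-04],
       [ 8.53716852e-01, -4.21032622e-01,  3.06429548e-01],
       [ 2.74978120e-01, -1.35226515e-01, -9.51893284e-01]]), 't': array([-0.62570373, -0.03976615,  0.37850997])}
```

View pics/a_scene.png

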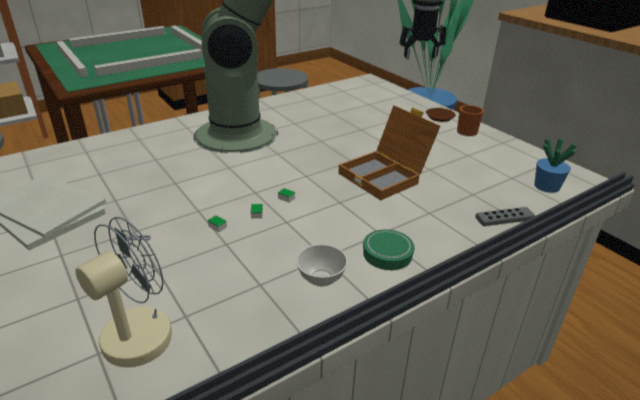

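View pics/a_top.png

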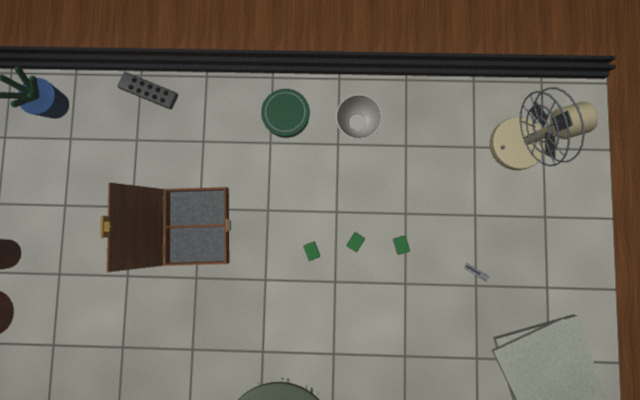

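View pics/a_wrist.png

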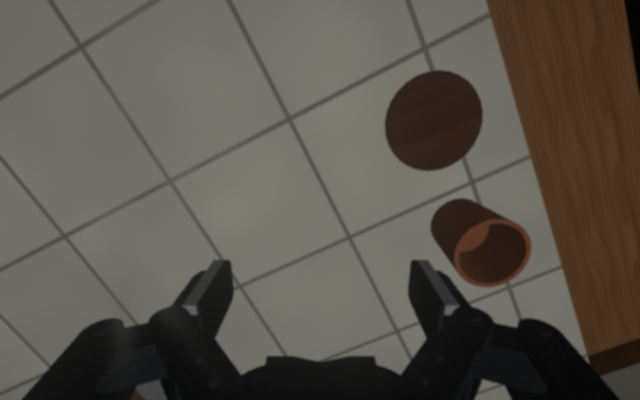

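```bash
cat > h.py <<'E'
from workcell import bot
import numpy as np, cv2
def ray(m,u,v):
    d=np.array([(u-m['cx'])/m['fx'],(v-m['cy'])/m['fy'],1.]);R=np.array(m['R']);t=np.array(m['t'])
    return -R.T@t, R.T@d
def back(m,u,v,z):
    c,d=ray(m,u,v);return c+d*(z-c[2])/d[2]
def proj(m,X):
    p=np.array(m['R'])@np.array(X)+np.array(m['t']);return np.array([m['fx']*p[0]/p[2]+m['cx'],m['fy']*p[1]/p[2]+m['cy']])
def rect(m,mask,z):
    """back-project the mask contour at height z, min area rect (world)"""
    c=max(cv2.findContours(mask.astype('uint8'),cv2.RETR_EXTERNAL,cv2.CHAIN_APPROX_NONE)[0],key=cv2.contourArea)[:,0,:]
    P=np.array([back(m,u,v,z)[:2] for u,v in c])*1000
    (x,y),(w,h),a=cv2.minAreaRect(P.astype(np.float32))
    if w<h: w,h,a=h,w,a+90
    a=(a+90)%180-90
    return round(x/1000,4),round(y/1000,4),round(w,1),round(h,1),round(a,1) # m, mm, deg of long axis
def green(f,sat=120):
    hsv=cv2.cvtColor(f,cv2.COLOR_RGB2HSV)
    return cv2.inRange(hsv,(45,sat,80),(85,255,255))
def blobs(mask,amin=60):
    n,l,s,c=cv2.connectedComponentsWithStats(mask);return [(l==i,s[i],c[i]) for i in range(1,n) if s[i][4]>=amin]
def save(n,f): cv2.imwrite('pics/'+n,cv2.cvtColor(f,cv2.COLOR_RGB2BGR))
def st():
    s=bot.observe();print('t %.2f'%s['clock'],'pos',np.round(s['position'],4),'rot',np.round(np.degrees(s['tool_rot']),1),'F',np.round(s['force'],1),'w %.4f'%s['grip_width'],'q',np.round(s['qpos'],2))
    return s
E
python3 - <<'E'
from h import *
s=st()
m=bot.camera_model('wrist');c=-np.array(m['R']).T@np.array(m['t'])
from scipy.spatial.transform import Rotation as Ro
Rt=Ro.from_euler('xyz',s['tool_rot']).as_matrix();print('cam in tool',Rt.T@(c-s['position']),'tool axes\n',Rt.round(2))
f=bot.grab_frame('top');m=bot.camera_model('top')
for b,s_,c in blobs(green(f),40): print('green',c.round(1),s_[4],rect(m,b,0.022))
for n in ['ring_a','bars_a','coil_tin','rice_bowl','hair_clip','case','cover']:
    for d in bot.silhouettes('top',n)[:4]: print(n,round(d['conf'],2),np.round(d['box'],1),back(m,d['box'][0],d['box'][1],0.02)[:2].round(3))
f=bot.grab_frame('scene')
for n in ['ring_a']:
    for d in bot.silhouettes('scene',n)[:5]: print('S',n,round(d['conf'],2),np.round(d['box'],1))
for u,v in [(164,190),(164,265),(228,188),(229,263),(109,184),(109,271)]:print(u,v,back(m,u,v,.032).round(3))
E
```

```text
t 0.15 pos [0.2773 0.5599 0.3035] rot [-180.     0.   153.7] F [-0.7 -0.   0.2] w 0.0854 q [-1.18  0.52 -0.04  1.6   0.02  1.02 -0.11]
cam in tool [ 0.079225    0.00056469 -0.0692311 ] tool axes
 [[-0.9   0.44 -0.  ]
 [ 0.44  0.9  -0.  ]
 [-0.   -0.   -1.  ]]
green [355.4 241.7] 149 (0.4724, -0.1723, 34.8, 24.5, -30.1)
green [401.3 244.6] 153 (0.4682, -0.282, 34.7, 25.2, 17.2)
green [311.4 250.8] 149 (0.4483, -0.0673, 35.0, 24.7, 22.2)
ring_a 0.71 [130.9 226.3  62.9  90. ] [0.496 0.374]
bars_a 0.63 [402.1 241.8  14.   19.6] [ 0.475 -0.284]
bars_a 0.61 [355.1 244.6  14.5  21.1] [ 0.465 -0.172]
bars_a 0.48 [314.2 251.5  16.6  13.4] [ 0.447 -0.074]
coil_tin 0.87 [286.1 115.7  48.8  45.2] [0.779 0.004]
coil_tin 0.19 [131.9 223.2  63.6  94.8] [0.504 0.372]
rice_bowl 0.93 [359.9 118.7  45.6  43. ] [ 0.775 -0.179]
hair_clip 0.67 [478.  274.2  18.6  14.8] [ 0.403 -0.464]
case 0.64 [164.5 226.8 129.6  85.8] [0.497 0.291]
cover 0.97 [132.3 228.3  68.   91.2] [0.492 0.37 ]
164 190 [0.586 0.293 0.032]
164 265 [0.406 0.282 0.032]
228 188 [0.594 0.138 0.032]
229 263 [0.415 0.127 0.032]
109 184 [0.597 0.428 0.032]
109 271 [0.389 0.413 0.032]
```

```bash
python3 -m crank '{"travel":[[8,-12,4],[8,-12,4],[8,-12,4],[8,-12,4]],"rot":[[0,0,-35],[0,0,-35],[0,0,-35],[0,0,-35]]}' && python3 - <<'E'
from h import *
f=bot.grab_frame('wrist');save('w1.png',f);st()
E
```

```text
clock: 1.05
position: [0.3619, 0.4351, 0.3461]
tool_rot: [3.138, 0.001, 2.068]
force: [0.1, 0.7, 0.5]
grip_width: 0.0854
t 1.10 pos [0.3596 0.4377 0.3452] rot [179.9  -0.  118.1] F [-1.1  1.  -0. ] w 0.0856 q [-1.09  0.39  0.13  1.72 -0.06  1.04 -0.44]
```

View pics/w1.png

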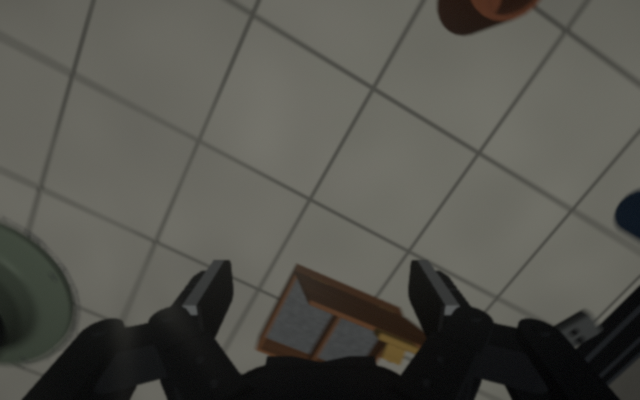

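```bash
python3 -m crank '{"travel":[[1,-5,0],[2,-10,0],[3,-15,0],[4,-20,0],[5,-25,0],[6,-30,0],[7,-35,-2],[8,-40,-6]],"rot":[[0,0,-6],[0,0,-6],[0,0,-6],[0,0,-6],[0,0,-6],[0,0,-6],[0,0,-6],[0,0,-6]]}' && python3 -m crank '{"travel":[[0,-4,-3],[1,-8,-6],[1,-10,-7],[1,-10.5,-7],[1,-10.5,-7],[1,-10.5,-7]],"rot":[[0,0,0],[0,0,0],[0,0,0],[0,0,0],[0,0,0],[0,0,0]]}' 0.3 && python3 - <<'E'
from h import *
f=bot.grab_frame('wrist');save('w2.png',f);m=bot.camera_model('wrist');st()
for b,s_,c in blobs(green(f),40): print('green',c.round(1),s_[4],rect(m,b,0.022))
E
```

```text
clock: 1.9
position: [0.4342, 0.0584, 0.299]
tool_rot: [3.138, 0.0, 1.981]
force: [1.1, 1.3, -0.3]
grip_width: 0.0857
clock: 2.5
position: [0.4438, -0.0439, 0.2287]
tool_rot: [3.141, -0.0, 1.98]
force: [-0.0, -0.3, -0.1]
grip_width: 0.0556
t 2.55 pos [ 0.4438 -0.0438  0.2288] rot [179.9  -0.  113.4] F [ 0.1 -0.7  0.5] w 0.0556 q [-0.3   0.37  0.33  2.14 -0.2   0.65  0.58]
```

View pics/w2.png

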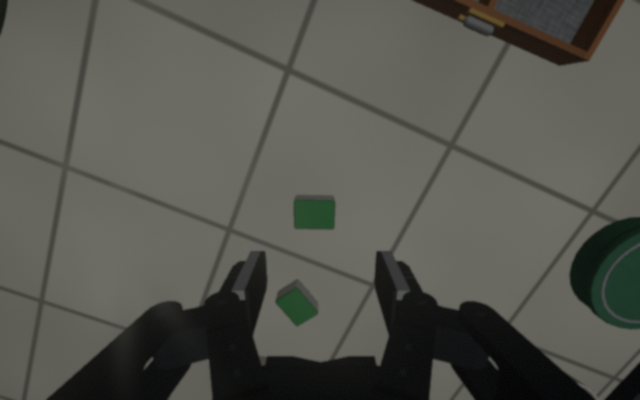

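```bash
python3 - <<'E'
from h import *
f=cv2.cvtColor(cv2.imread('pics/w2.png'),cv2.COLOR_BGR2RGB)
hsv=cv2.cvtColor(f,cv2.COLOR_RGB2HSV);print(hsv[213,314],hsv[305,297])
m=bot.camera_model('wrist');st()
for b,s_,c in blobs(cv2.inRange(hsv,(40,110,40),(85,255,255)),100): print('green',c.round(1),s_[4],rect(m,b,0.022))
E
```

```text
[ 65 121  74] [ 64 120  72]
t 2.55 pos [ 0.4438 -0.0438  0.2288] rot [179.9  -0.  113.4] F [ 0.1 -0.7  0.5] w 0.0556 q [-0.3   0.37  0.33  2.14 -0.2   0.65  0.58]
green [315.6 213.2] 899 (0.4473, -0.0643, 35.3, 26.6, 23.5)
green [609.4 279.7] 901 (0.7677, -0.0146, 116.2, 48.5, -48.7)
green [625.6 286.8] 1732 (0.7756, -0.0118, 87.8, 33.0, -48.7)
green [296.  306.6] 712 (0.4706, -0.1685, 37.1, 26.4, -30.6)
```

```bash
python3 -m crank '{"travel":[[0.4,-2.1,-3],[0.4,-2.1,-8],[0.4,-2.1,-12],[0.4,-2.1,-15.3],[0.4,-2.1,-15.3],[0.4,-2.1,-15.3]],"rot":[[0,0,0],[0,0,0],[0,0,0],[0,0,0],[0,0,0],[0,0,0]]}' && python3 -m crank '{"travel":[[0,0,0],[0,0,0],[0,0,0],[0,0,0],[0,0,0]],"rot":[[0,0,0],[0,0,0],[0,0,0],[0,0,0],[0,0,0]]}' -1 60 && python3 -m crank '{"travel":[[0,0,4],[0,0,8],[0,0,8],[0,0,8]],"rot":[[0,0,0],[0,0,0],[0,0,0],[0,0,0]]}' && python3 - <<'E'
from h import *
f=bot.grab_frame('wrist');save('w3.png',f);st()
E
```

```text
clock: 3.15
position: [0.4477, -0.0657, 0.0761]
tool_rot: [-3.142, -0.0, 1.978]
force: [1.4, -0.1, 0.9]
grip_width: 0.0557
clock: 3.65
position: [0.4484, -0.0659, 0.0774]
tool_rot: [3.139, 0.001, 1.978]
force: [-2.4, 1.1, 13.1]
grip_width: 0.0388
clock: 4.05
position: [0.4483, -0.0657, 0.1573]
tool_rot: [3.138, 0.001, 1.978]
force: [0.4, 0.4, -0.8]
grip_width: 0.0387
t 4.10 pos [ 0.4478 -0.0658  0.1563] rot [179.9   0.  113.3] F [ 0.  -0.1 -0.7] w 0.0390 q [-0.19  0.52  0.27  2.17 -0.3   0.48  0.71]
```

View pics/w3.png

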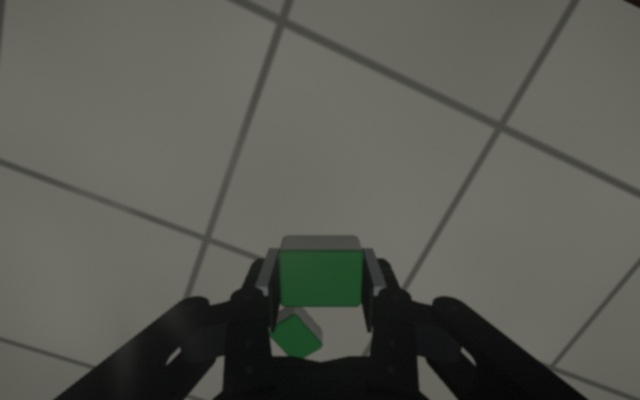

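```bash
python3 -m crank '{"travel":[[0.6,6.1,-2],[0.6,6.1,-3],[0.6,6.1,-4],[0.6,6.1,-4],[0.6,6.1,-4],[0.6,6.1,-4],[0.6,6.1,-4],[0.6,6.1,-4]],"rot":[[7.5,3.2,0],[15,6.5,0],[22.5,9.7,0],[30,12.9,0],[37.5,16.2,0],[45,19.4,0],[52.5,22.6,0],[60.6,26.1,0]]}' && python3 -m crank '{"travel":[[0,0,0],[0,0,0]],"rot":[[0,0,0],[0,0,0]]}' && python3 - <<'E'
from h import *
s=st()
from scipy.spatial.transform import Rotation as Ro
R=Ro.from_euler('xyz',s['tool_rot']).as_matrix();print(R.round(3));print('tilecentre',np.array(s['position'])+R[:,2]*.065)
f=bot.grab_frame('scene');save('s4.png',cv2.resize(f[100:300,200:520],(800,500)))
E
```

```text
clock: 4.9
position: [0.4536, -0.0058, 0.1152]
tool_rot: [3.141, -1.154, 1.977]
force: [0.3, 0.2, -0.0]
grip_width: 0.0383
clock: 5.1
position: [0.4531, -0.0052, 0.1144]
tool_rot: [-3.138, -1.145, 1.973]
force: [0.8, 0.6, 0.2]
grip_width: 0.0388
t 5.10 pos [ 0.4531 -0.0052  0.1144] rot [-179.8  -65.6  113.1] F [0.8 0.6 0.2] w 0.0388 q [ 0.43  0.99 -0.22  1.8  -0.67  1.29  1.16]
[[-0.162  0.919 -0.36 ]
 [ 0.38   0.395  0.836]
 [ 0.911 -0.002 -0.413]]
tilecentre [0.42968735 0.04920878 0.08757995]
```

View pics/s4.png

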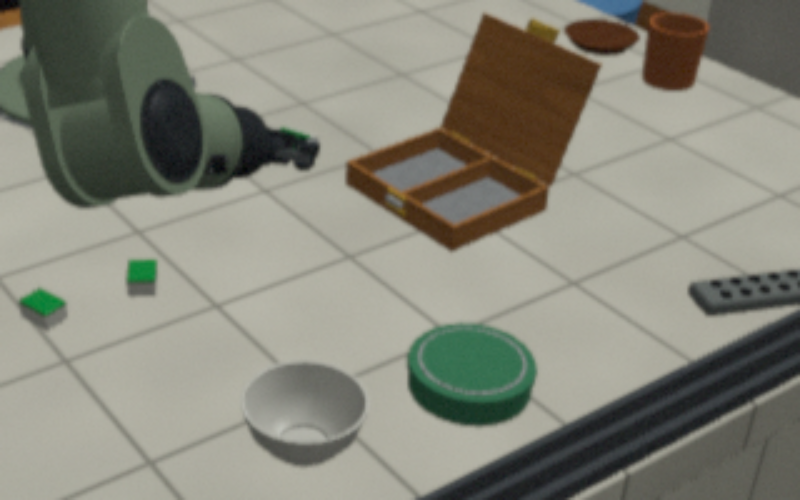

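```bash
python3 -m crank '{"travel":[[0,0,-2],[0,0,-4],[0,0,-5.5],[0,0,-6.3],[0,0,-6.3]],"rot":[[0,0,0],[0,0,0],[0,0,0],[0,0,0],[0,0,0]]}' && python3 - <<'E'
from h import *
st()
f=bot.grab_frame('scene');save('s5.png',cv2.resize(f[100:300,200:520],(800,500)))
f=bot.grab_frame('wrist');save('w5.png',f)
E
```

```text
clock: 5.65
position: [0.4533, -0.0049, 0.052]
tool_rot: [-3.14, -1.147, 1.976]
force: [-0.5, 0.7, 0.1]
grip_width: 0.0384
t 5.65 pos [ 0.4533 -0.0049  0.052 ] rot [-179.9  -65.7  113.2] F [-0.5  0.7  0.1] w 0.0384 q [ 0.43  1.1  -0.21  1.76 -0.67  1.23  1.21]
```

View pics/s5.png

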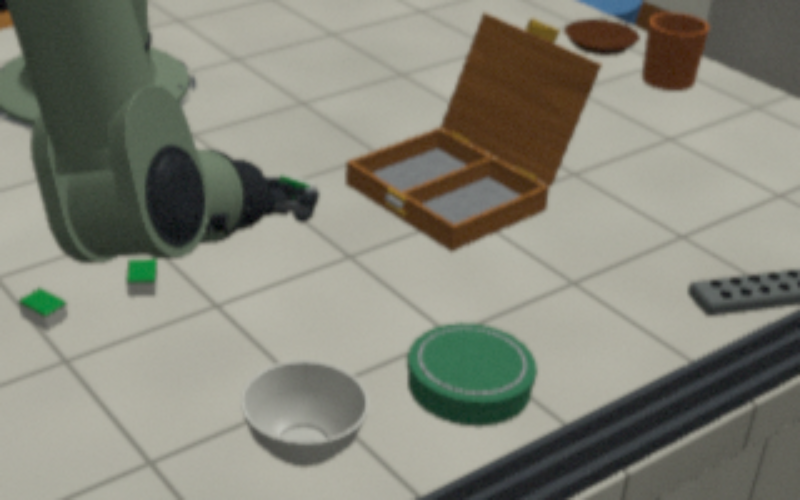

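View pics/w5.png

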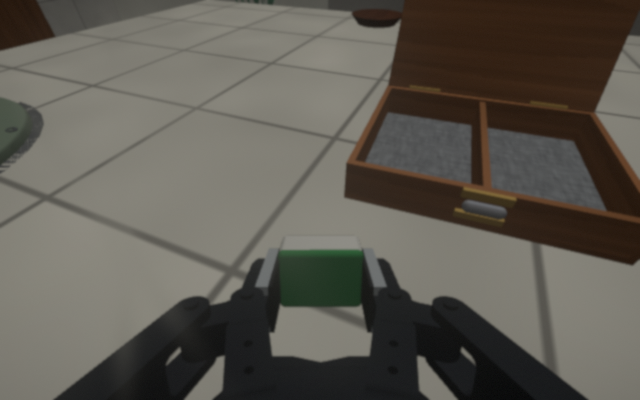

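```bash
python3 -m crank '{"travel":[[0,0,-0.3],[0,0,-0.4],[0,0,-0.4]],"rot":[[0,0,0],[0,0,0],[0,0,0]]}' && python3 -m crank '{"travel":[[0,0,-0.2],[0,0,-0.2]],"rot":[[0,0,0],[0,0,0]]}'
```

```text
clock: 6.05
position: [0.4535, -0.0053, 0.0483]
tool_rot: [-3.141, -1.147, 1.977]
force: [-0.4, 0.1, 0.4]
grip_width: 0.0385
clock: 6.25
position: [0.4534, -0.0053, 0.0461]
tool_rot: [-3.14, -1.148, 1.976]
force: [0.8, -0.7, -1.5]
grip_width: 0.0386
```

```bash
python3 -m crank '{"travel":[[0,0,-0.15],[0,0,-0.15]],"rot":[[0,0,0],[0,0,0]]}' && python3 -m crank '{"travel":[[0,0,-0.15],[0,0,-0.15]],"rot":[[0,0,0],[0,0,0]]}'
```

```text
clock: 6.45
position: [0.4534, -0.0053, 0.0454]
tool_rot: [-3.141, -1.149, 1.977]
force: [0.3, -3.1, 10.8]
grip_width: 0.0387
clock: 6.65
position: [0.4535, -0.0052, 0.045]
tool_rot: [3.141, -1.151, 1.978]
force: [-0.0, -10.4, 26.2]
grip_width: 0.0384
```

```bash
python3 -m crank '{"travel":[[0,0,0.2],[0,0,0.2]],"rot":[[0,0,0],[0,0,0]]}' && python3 -m crank '{"travel":[[0,0,0],[0,0,0],[0,0,0],[0,0,0]],"rot":[[0,0,0],[0,0,0],[0,0,0],[0,0,0]]}' 0.3 && python3 - <<'E'
from h import *
f=bot.grab_frame('wrist');save('w6.png',f)
E
```

```text
clock: 6.85
position: [0.4535, -0.0053, 0.0456]
tool_rot: [-3.141, -1.148, 1.977]
force: [0.6, -2.4, 6.3]
grip_width: 0.0384
clock: 7.25
position: [0.4534, -0.0052, 0.0451]
tool_rot: [-3.14, -1.148, 1.976]
force: [-1.4, 1.0, 0.2]
grip_width: 0.055
```

View pics/w6.png

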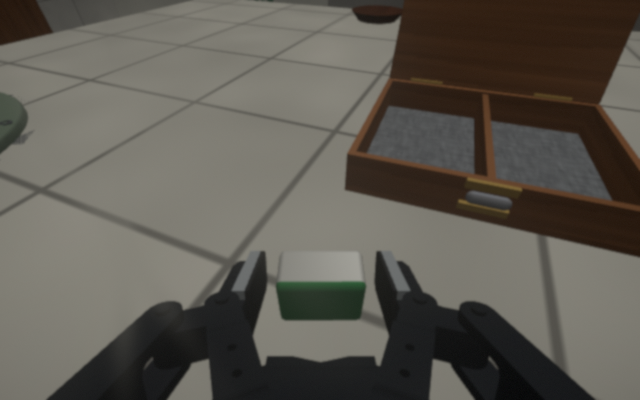

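```bash
python3 - <<'E'
from h import *
m=bot.camera_model('wrist')
for p in [(280,253),(359,253),(279,283),(363,283)]: print(back(m,*p,.030).round(4))
d=np.array([np.cos(np.radians(113.2)),np.sin(np.radians(113.2)),0]);C=np.mean([back(m,*p,.030) for p in [(280,253),(359,253),(279,283),(363,283)]],axis=0);C[2]=.015;print(C)
s=st()
for th,L in [(66,.067),(40,.070),(20,.071),(0,.071),(-20,.070)]:
    a=np.radians(th);T=C-L*(np.sin(a)*d-np.cos(a)*np.array([0,0,1]));print(th,T.round(4),((T-s['position'])*100).round(2),'rot',((th-66)*np.array([-d[1],d[0]])*-1).round(1))
E
```

```text
[0.4115 0.0434 0.03  ]
[0.446  0.0583 0.03  ]
[0.4191 0.0287 0.03  ]
[0.4527 0.0432 0.03  ]
[0.4323382  0.04337573 0.015     ]
t 7.30 pos [ 0.4534 -0.0052  0.0451] rot [-179.9  -65.8  113.2] F [-0.2 -0.6  0.7] w 0.0557 q [ 0.43  1.11 -0.21  1.76 -0.67  1.22  1.22]
66 [ 0.4565 -0.0129  0.0423] [ 0.31 -0.77 -0.29] rot [0. 0.]
40 [0.4501 0.002  0.0686] [-0.33  0.72  2.35] rot [-23.9 -10.2]
20 [0.4419 0.0211 0.0817] [-1.15  2.63  3.66] rot [-42.3 -18.1]
0 [0.4323 0.0434 0.086 ] [-2.11  4.86  4.09] rot [-60.7 -26. ]
-20 [0.4229 0.0654 0.0808] [-3.05  7.06  3.56] rot [-79.  -33.9]
```

```bash
python3 -m crank '{"travel":[[0,-0.3,0.6],[-0.1,0.0,1.3],[-0.3,0.6,2.2],[-0.6,1.4,2.9],[-0.9,2.1,3.4],[-1.2,2.8,3.8],[-1.6,3.7,4.1],[-2.1,4.9,4.2]],"rot":[[-7.6,-3.2,0],[-15.2,-6.5,0],[-22.8,-9.7,0],[-30.4,-13,0],[-37.9,-16.2,0],[-45.5,-19.5,0],[-53.1,-22.7,0],[-60.7,-26,0]]}' && python3 -m crank '{"travel":[[-0.3,0.7,0],[-0.7,1.5,-0.3],[-0.9,2.2,-0.5],[-0.9,2.2,-0.5]],"rot":[[-7.4,-3.2,0],[-14.8,-6.4,0],[-18.4,-7.9,0],[-18.4,-7.9,0]]}' && python3 - <<'E'
from h import *
st();f=bot.grab_frame('wrist');save('w7.png',f)
E
```

```text
clock: 8.1
position: [0.4342, 0.0387, 0.0862]
tool_rot: [-3.135, -0.075, 1.975]
force: [0.8, 0.0, -1.1]
grip_width: 0.0555
clock: 8.5
position: [0.4251, 0.0602, 0.0802]
tool_rot: [-3.133, 0.268, 1.975]
force: [-0.2, -0.6, -1.1]
grip_width: 0.0555
t 8.50 pos [0.4251 0.0602 0.0802] rot [-179.5   15.3  113.1] F [-0.2 -0.6 -1.1] w 0.0555 q [-0.84  0.77  0.53  2.29 -0.48  0.2   0.45]
```

View pics/w7.png

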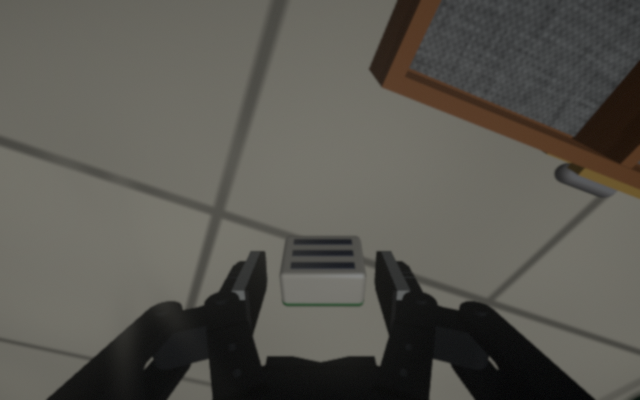

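```bash
python3 -m crank '{"travel":[[0,0,0],[0,0,0],[0,0,0],[0,0,0],[0,0,4],[0,0,6],[0,0,6]],"rot":[[0,0,0],[0,0,0],[0,0,0],[0,0,0],[0,0,0],[7.5,3.2,0],[15,6.4,0]]}' -1 60 && python3 -m crank '{"travel":[[0.4,-1,0],[0.8,-2,0],[1.2,-3,0],[1.8,-4,0],[2.2,-5,0],[2.6,-6,0],[3,-6.8,0],[3,-6.8,-1]],"rot":[[7.5,3.2,0],[15,6.4,0],[22.5,9.7,0],[30,12.9,0],[37.5,16.1,0],[45,19.3,0],[52.5,22.5,0],[54,23.2,0]]}' && python3 - <<'E'
from h import *
st();f=bot.grab_frame('wrist');save('w8.png',f)
E
```

```text
clock: 9.25
position: [0.4251, 0.0611, 0.1398]
tool_rot: [-3.13, 0.038, 1.978]
force: [0.4, -1.4, -1.3]
grip_width: 0.0386
clock: 10.05
position: [0.4556, -0.0119, 0.1286]
tool_rot: [-3.129, -0.975, 1.971]
force: [-1.0, 0.8, -1.1]
grip_width: 0.0388
t 10.05 pos [ 0.4556 -0.0119  0.1286] rot [-179.3  -55.8  113. ] F [-1.   0.8 -1.1] w 0.0388 q [ 0.25  0.88  0.01  1.85 -0.75  1.26  1.24]
```

View pics/w8.png

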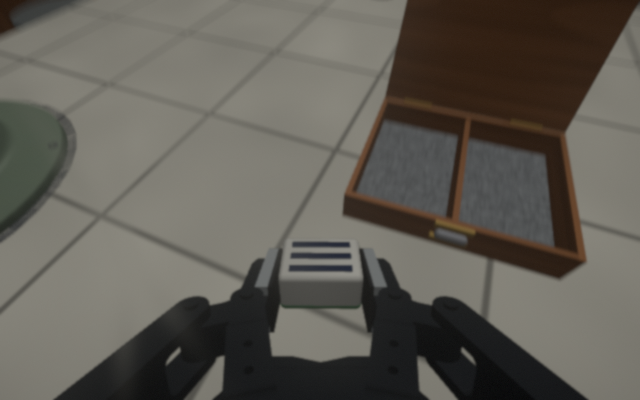

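```bash
python3 -m crank '{"travel":[[0,0,-3],[0,0,-6],[0,0,-7.5],[0,0,-7.9],[0,0,-8.0],[0,0,-8.0]],"rot":[[5.5,2.4,0],[5.5,2.4,0],[5.5,2.4,0],[5.5,2.4,0],[5.5,2.4,0],[5.5,2.4,0]]}' && python3 -m crank '{"travel":[[0,0,-0.15],[0,0,-0.15]],"rot":[[0,0,0],[0,0,0]]}'
```

```text
clock: 10.7
position: [0.4547, -0.0087, 0.0487]
tool_rot: [-3.121, -1.074, 1.971]
force: [-0.7, 0.2, 1.4]
grip_width: 0.039
clock: 10.9
position: [0.4547, -0.0088, 0.0481]
tool_rot: [-3.122, -1.076, 1.972]
force: [-1.0, -7.4, 18.6]
grip_width: 0.0389
```

Contact. Release and look.

```bash
python3 -m crank '{"travel":[[0,0,0.1],[0,0,0.1],[0,0,0.1],[0,0,0.1]],"rot":[[0,0,0],[0,0,0],[0,0,0],[0,0,0]]}' 0.3 && python3 -m crank '{"travel":[[0.5,-1,1.5],[1,-2,5],[1,-2,10],[1,-4,14],[1,-6,16]],"rot":[[0,0,0],[-8,-3,0],[-16,-6,0],[-24,-10,0],[-32,-13,0]]}' && python3 - <<'E'
from h import *
st();f=bot.grab_frame('wrist');save('w9.png',f)
f=bot.grab_frame('top');save('t9.png',f[150:350,100:500])
m=bot.camera_model('top')
for b,s_,c in blobs(green(f),40): print('green',c.round(1),s_[4],rect(m,b,0.022))
E
```

```text
clock: 11.3
position: [0.4545, -0.0086, 0.0471]
tool_rot: [-3.12, -1.075, 1.969]
force: [-0.8, -0.3, 0.4]
grip_width: 0.0557
clock: 11.8
position: [0.465, -0.0695, 0.2106]
tool_rot: [-3.117, -0.487, 1.965]
force: [-0.6, -0.5, -1.1]
grip_width: 0.0557
t 11.80 pos [ 0.465  -0.0695  0.2106] rot [-178.6  -27.9  112.6] F [-0.6 -0.5 -1.1] w 0.0557 q [ 0.07  0.58  0.21  1.92 -0.55  1.07  1.04]
```

View pics/w9.png

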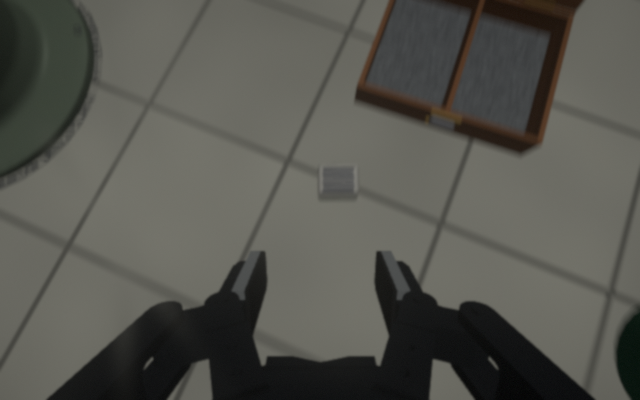

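```bash
cat >> h.py <<'E'
from scipy.spatial.transform import Rotation as Ro
def pose(yaw,tilt):
    y=np.radians(yaw);k=np.array([np.sin(y),-np.cos(y),0])
    return Ro.from_rotvec(np.radians(tilt)*k)*Ro.from_euler('xyz',[np.pi,0,y])
def goto(yaw,tilt,T):
    s=bot.observe();c=Ro.from_euler('xyz',s['tool_rot']);r=(pose(yaw,tilt)*c.inv()).as_rotvec(degrees=True)
    print('shift cm',((np.array(T)-s['position'])*100).round(2),'rot deg',r.round(1),'|r| %.1f'%np.linalg.norm(r))
def tcp(C,yaw,tilt,L):
    y=np.radians(yaw);a=np.radians(tilt);return np.array(C)-L*np.array([np.sin(a)*np.cos(y),np.sin(a)*np.sin(y),-np.cos(a)])
def wgreen(f):return cv2.inRange(cv2.cvtColor(f,cv2.COLOR_RGB2HSV),(40,100,40),(85,255,255))
E
python3 - <<'E'
from h import *
goto(59.6,0,(.4715,-.170+.025,.20))
E
```

```text
shift cm [ 0.6  -7.56 -1.11] rot deg [-28.9   0.6 -52.3] |r| 59.8
```

View pics/t9.png

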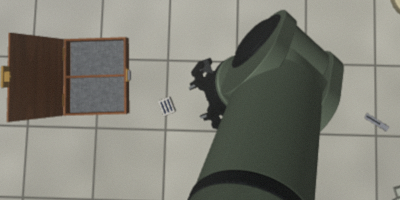

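```bash
python3 -m crank '{"travel":[[0,-1,1],[0.2,-3,1],[0.3,-5,0],[0.6,-7.6,-1],[0.6,-7.6,-1],[0.6,-7.6,-1],[0.6,-7.6,-1],[0.6,-7.6,-1]],"rot":[[-4,0,-7],[-8,0,-14],[-12,0.2,-21],[-16,0.3,-28],[-20,0.4,-35],[-24,0.5,-42],[-28.9,0.6,-52.3],[-28.9,0.6,-52.3]]}' && python3 - <<'E'
from h import *
st();f=bot.grab_frame('wrist');save('w10.png',f);m=bot.camera_model('wrist')
for b,s_,c in blobs(wgreen(f),100): print('green',c.round(1),s_[4],rect(m,b,0.022))
E
```

```text
clock: 12.7
position: [0.4701, -0.1436, 0.1962]
tool_rot: [-3.136, -0.006, 1.034]
force: [-0.2, 0.1, -0.3]
grip_width: 0.0554
t 12.70 pos [ 0.4701 -0.1436  0.1962] rot [-179.7   -0.4   59.3] F [-0.2  0.1 -0.3] w 0.0554 q [-0.28  0.56  0.63  2.06 -0.53  0.68  0.17]
green [339.8 229.4] 1278 (0.4718, -0.1696, 37.2, 26.9, -30.4)
green [379.9 328. ] 289 (0.453, -0.2786, 30.9, 15.8, 76.8)
```

View pics/w10.png

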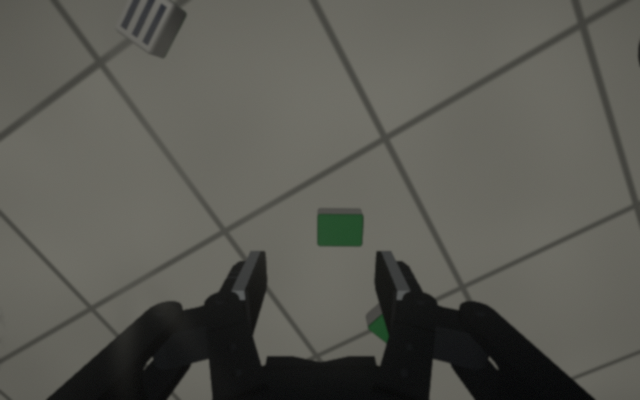

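```bash
python3 -m crank '{"travel":[[0.2,-2.6,-3],[0.2,-2.6,-8],[0.2,-2.6,-11.6],[0.2,-2.6,-11.6],[0.2,-2.6,-11.6]],"rot":[[0,0,0],[0,0,0],[0,0,0],[0,0,0],[0,0,0]]}' && python3 -m crank '{"travel":[[0,0,0],[0,0,0],[0,0,0],[0,0,0],[0,0,4],[0,0,6],[0,0,6]],"rot":[[0,0,0],[0,0,0],[0,0,0],[0,0,0],[0,0,0],[0,0,8],[0,0,16]]}' -1 60 && python3 - <<'E'
from h import *
st();T=tcp((.445,-.03,.09),113,66,.067);goto(113,66,T)
c=pose(113,66);s=bot.observe();
E
```

```text
clock: 13.25
position: [0.4719, -0.1711, 0.0812]
tool_rot: [-3.135, -0.009, 1.037]
force: [0.1, -0.5, 0.4]
grip_width: 0.0555
clock: 13.95
position: [0.4738, -0.1707, 0.1449]
tool_rot: [3.141, -0.009, 1.324]
force: [-0.1, 0.5, -0.9]
grip_width: 0.038
t 13.95 pos [ 0.4738 -0.1707  0.1449] rot [180.   -0.5  75.8] F [-0.1  0.5 -0.9] w 0.0380 q [-0.1   0.64  0.46  2.06 -0.54  0.57  0.49]
shift cm [-0.49  8.44 -2.76] rot deg [66.4  5.1 33. ] |r| 74.3
```

```bash
python3 -m crank '{"travel":[[0,2,0],[0,4,0],[0,6,0],[-0.2,8.4,-0.5],[-0.5,8.4,-1.5],[-0.5,8.4,-2.0],[-0.5,8.4,-2.5],[-0.5,8.4,-2.8]],"rot":[[7.4,0.6,3.7],[14.8,1.1,7.3],[22,1.7,11],[29.5,2.3,14.7],[36.9,2.8,18.3],[44.3,3.4,22],[51.6,4,25.7],[66.4,5.1,33]]}' && python3 -m crank '{"travel":[[0,0,-3],[0,0,-6],[0,0,-6.5],[0,0,-6.5]],"rot":[[0,0,0],[0,0,0],[0,0,0],[0,0,0]]}' && python3 - <<'E'
from h import *
st();f=bot.grab_frame('wrist');save('w11.png',f)
E
```

```text
clock: 14.75
position: [0.4677, -0.0877, 0.1144]
tool_rot: [-3.062, -1.034, 1.844]
force: [-0.2, 0.7, 0.5]
grip_width: 0.0384
clock: 15.15
position: [0.4677, -0.0859, 0.0497]
tool_rot: [-3.057, -1.034, 1.84]
force: [-1.0, 4.5, 9.1]
grip_width: 0.0383
t 15.15 pos [ 0.4677 -0.0859  0.0497] rot [-175.2  -59.3  105.4] F [-1.   4.5  9.1] w 0.0383 q [ 0.43  1.07 -0.06  1.7  -0.66  1.28  1.21]
```

View pics/w11.png

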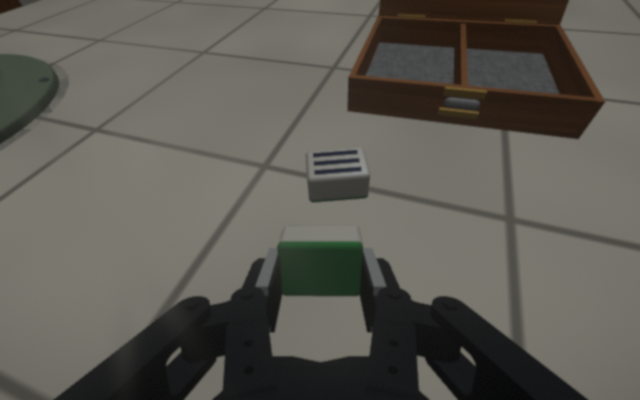

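```bash
python3 - <<'E'
from h import *
goto(105,66,tcp((.445,-.03,.021),105,66,.067))
E
```

```text
shift cm [-0.68 -0.31 -0.16] rot deg [ 7.1 -0.3 -4.7] |r| 8.6
```

```bash
python3 -m crank '{"travel":[[0,0,1],[-0.4,0,1],[-0.5,0,0.5],[-0.5,0,0],[-0.5,0,-0.2],[-0.5,0,-0.2]],"rot":[[3,0,-2],[7.1,-0.3,-4.7],[7.1,-0.3,-4.7],[7.1,-0.3,-4.7],[7.1,-0.3,-4.7],[7.1,-0.3,-4.7]]}' && python3 -m crank '{"travel":[[0,0,-0.2],[0,0,-0.2]],"rot":[[0,0,0],[0,0,0]]}'
```

```text
clock: 15.8
position: [0.4626, -0.0862, 0.0459]
tool_rot: [-3.137, -1.149, 1.828]
force: [0.4, -0.1, -0.8]
grip_width: 0.0384
clock: 16.0
position: [0.4624, -0.0864, 0.0439]
tool_rot: [-3.137, -1.15, 1.827]
force: [-0.4, -0.0, -0.7]
grip_width: 0.0384
```

```bash
python3 -m crank '{"travel":[[0,0,-0.1],[0,0,-0.1]],"rot":[[0,0,0],[0,0,0]]}'; python3 - <<'E'
from h import *
st();f=bot.grab_frame('wrist');save('w12.png',f)
f=bot.grab_frame('scene');save('s12.png',cv2.resize(f[100:300,200:520],(800,500)))
E
```

```text
clock: 16.2
position: [0.4624, -0.0866, 0.043]
tool_rot: [-3.137, -1.15, 1.827]
force: [-0.8, 0.3, -1.2]
grip_width: 0.038
t 16.20 pos [ 0.4624 -0.0866  0.043 ] rot [-179.7  -65.9  104.7] F [-0.8  0.3 -1.2] w 0.0380 q [ 0.51  1.12 -0.1   1.7  -0.73  1.31  1.27]
```

View pics/w12.png

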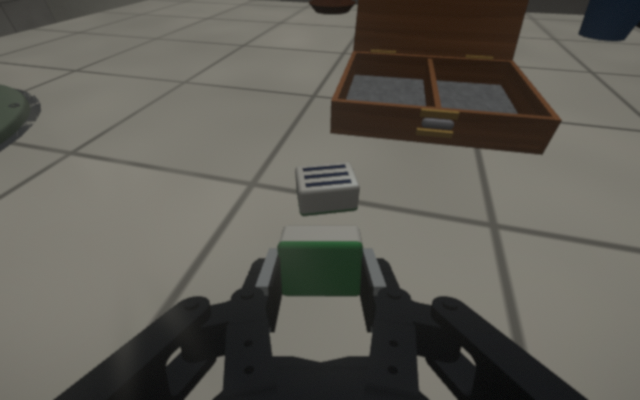

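View pics/s12.png

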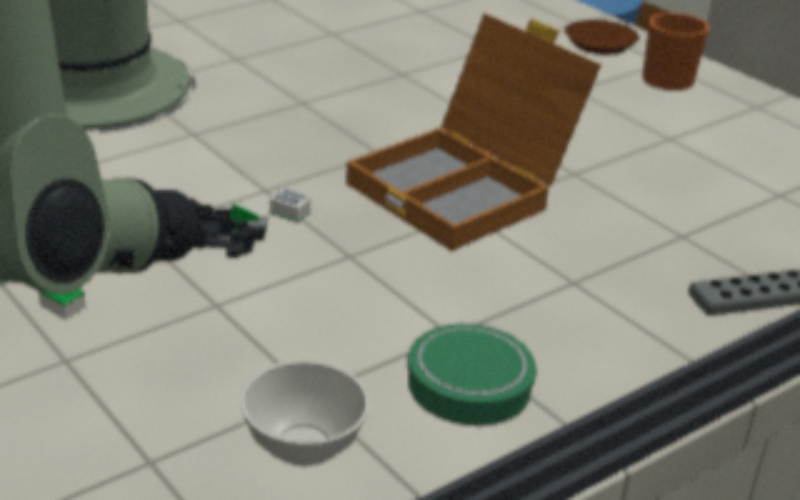

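```bash
python3 -m crank '{"travel":[[0,0,-0.1],[0,0,-0.1]],"rot":[[0,0,0],[0,0,0]]}';  python3 -m crank '{"travel":[[0,0,-0.1],[0,0,-0.1]],"rot":[[0,0,0],[0,0,0]]}'
```

```text
clock: 16.5
position: [0.4624, -0.0867, 0.0423]
tool_rot: [-3.137, -1.151, 1.827]
force: [0.4, -2.1, 5.3]
grip_width: 0.0385
clock: 16.7
position: [0.4624, -0.0867, 0.0419]
tool_rot: [-3.138, -1.152, 1.828]
force: [0.1, -5.3, 14.3]
grip_width: 0.0381
```

```bash
python3 -m crank '{"travel":[[0,0,0.15],[0,0,0.15],[0,0,0.15],[0,0,0.15],[0,0,0.15]],"rot":[[0,0,0],[0,0,0],[0,0,0],[0,0,0],[0,0,0]]}' 0.3 && python3 - <<'E'
from h import *
f=bot.grab_frame('wrist');save('w13.png',f)
E
```

```text
clock: 17.2
position: [0.4623, -0.0866, 0.0424]
tool_rot: [-3.137, -1.15, 1.826]
force: [0.1, -0.4, -0.9]
grip_width: 0.0551
```

View pics/w13.png

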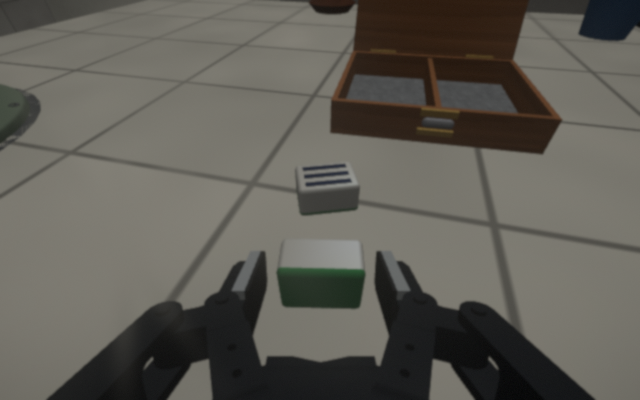

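Standing. Now swing round the standing tile.

```bash
python3 - <<'E'
from h import *
m=bot.camera_model('wrist');P=[(284,241),(359,241),(280,269),(363,269)]
for p in P: print(back(m,*p,.030).round(4))
C=np.mean([back(m,*p,.030) for p in P],axis=0);C[2]=.015;print(C);s=st()
for th,L in [(66,.067),(57,.069),(48,.07),(40,.070),(32,.071),(24,.071),(16,.071),(8,.071),(0,.071),(-16,.070)]:
    print(th,end=' ');goto(104.7,th,tcp(C,104.7,th,L))
E
```

```text
[ 0.428  -0.0269  0.03  ]
[ 0.463  -0.0175  0.03  ]
[ 0.4319 -0.0428  0.03  ]
[ 0.4675 -0.0333  0.03  ]
[ 0.44758614 -0.03011747  0.015     ]
t 17.25 pos [ 0.4623 -0.0866  0.0424] rot [-179.7  -65.9  104.6] F [-0.7 -0.6 -0.5] w 0.0553 q [ 0.51  1.13 -0.1   1.7  -0.73  1.31  1.27]
66 shift cm [ 0.08 -0.27 -0.02] rot deg [ 0.1 -0.1 -0.2] |r| 0.2
57 shift cm [-0.    0.05  1.02] rot deg [-8.6 -2.4 -0.2] |r| 8.9
48 shift cm [-0.15  0.62  1.94] rot deg [-17.3  -4.7  -0.2] |r| 17.9
40 shift cm [-0.33  1.3   2.62] rot deg [-25.   -6.7  -0.2] |r| 25.9
32 shift cm [-0.52  2.01  3.28] rot deg [-32.8  -8.8  -0.2] |r| 33.9
24 shift cm [-0.74  2.86  3.74] rot deg [-40.5 -10.8  -0.1] |r| 41.9
16 shift cm [-0.98  3.76  4.08] rot deg [-48.2 -12.9  -0.1] |r| 49.9
8 shift cm [-1.22  4.69  4.29] rot deg [-56.  -14.9  -0.1] |r| 57.9
0 shift cm [-1.47  5.65  4.36] rot deg [-63.7 -16.9  -0.1] |r| 65.9
-16 shift cm [-1.96  7.52  3.99] rot deg [-79.2 -21.   -0.1] |r| 81.9
```

```bash
python3 -m crank '{"travel":[[0,0,1],[-0.1,0.6,2],[-0.3,1.3,2.7],[-0.5,2,3.3],[-0.7,2.8,3.8],[-1,3.7,4.2],[-1.2,4.6,4.4],[-1.5,5.6,4.5]],"rot":[[-8.2,-2.2,0],[-16.4,-4.4,0],[-24.6,-6.6,0],[-32.8,-8.8,0],[-40.5,-10.8,0],[-48.2,-12.9,0],[-56,-14.9,0],[-63.7,-16.9,0]]}' && python3 -m crank '{"travel":[[-0.2,0.9,-0.1],[-0.5,1.8,-0.4],[-0.5,1.8,-0.5],[-0.5,1.8,-0.5]],"rot":[[-7.7,-2,0],[-14.5,-3.8,0],[-14.5,-3.8,0],[-14.5,-3.8,0]]}' && python3 - <<'E'
from h import *
st();f=bot.grab_frame('wrist');save('w14.png',f)
E
```

```text
clock: 18.05
position: [0.4481, -0.0336, 0.087]
tool_rot: [-3.138, -0.048, 1.828]
force: [0.1, 0.5, -0.2]
grip_width: 0.055
clock: 18.45
position: [0.4424, -0.0133, 0.0805]
tool_rot: [-3.133, 0.211, 1.835]
force: [0.3, 0.2, 0.2]
grip_width: 0.0552
t 18.45 pos [ 0.4424 -0.0133  0.0805] rot [-179.5   12.1  105.1] F [0.3 0.2 0.2] w 0.0552 q [-0.61  0.75  0.51  2.25 -0.58  0.24  0.6 ]
```

View pics/w14.png

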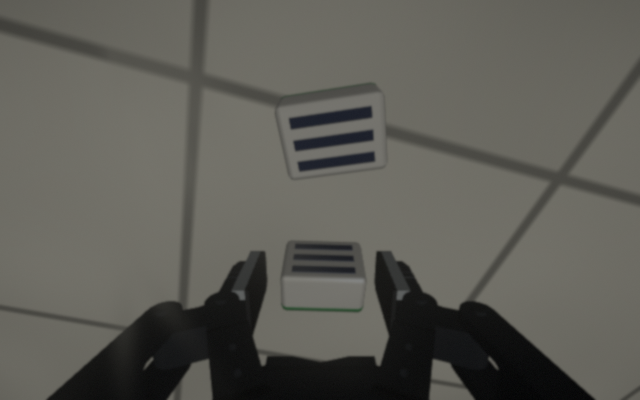

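```bash
python3 -m crank '{"travel":[[0,0,0],[0,0,0],[0,0,0],[0,0,0],[0,0,3],[0,0,6],[0,0,6]],"rot":[[0,0,0],[0,0,0],[0,0,0],[0,0,0],[0,0,0],[7.5,2,0],[15,4,0]]}' -1 60 && python3 - <<'E'
from h import *
st()
f=bot.grab_frame('top');m=bot.camera_model('top');save('t14.png',f[150:350,200:600])
for b,s_,c in blobs(green(f),20): print('green',c.round(1),s_[4],rect(m,b,0.022))
C=(.4476,-.033,.0145)
goto(105,61,tcp(C,105,61,.067))
E
```

```text
clock: 19.2
position: [0.4439, -0.0163, 0.1438]
tool_rot: [-3.137, -0.036, 1.83]
force: [-0.6, -0.1, -2.4]
grip_width: 0.0389
t 19.20 pos [ 0.4439 -0.0163  0.1438] rot [-179.8   -2.1  104.8] F [-0.6 -0.1 -2.4] w 0.0389 q [-0.41  0.58  0.44  2.19 -0.58  0.5   0.75]
green [391.4 247.2] 155 (0.4611, -0.2582, 35.1, 25.0, 18.9)
shift cm [ 1.89 -6.91 -9.61] rot deg [56.7 14.6  0.5] |r| 58.6
```

View pics/t14.png

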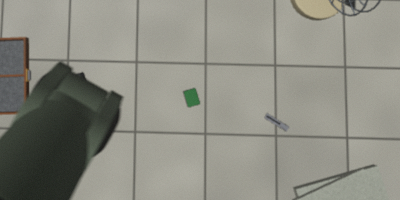

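```bash
python3 -m crank '{"travel":[[0.2,-1,0],[0.5,-2,-0.5],[0.8,-3,-1.5],[1.1,-4,-2.5],[1.4,-5,-3.5],[1.6,-6,-4.5],[1.9,-6.9,-5.5],[1.9,-6.9,-7]],"rot":[[8,2.1,0],[16,4.1,0],[24,6.2,0],[32,8.2,0.2],[40,10.3,0.3],[48,12.4,0.4],[56.7,14.6,0.5],[56.7,14.6,0.5]]}' && python3 -m crank '{"travel":[[0,0,-1.6],[0,0,-2],[0,0,-2.2],[0,0,-2.2]],"rot":[[0,0,0],[0,0,0],[0,0,0],[0,0,0]]}'; python3 -c "
from h import *
st()"
```

```text
clock: 20.05
position: [0.4612, -0.0893, 0.0692]
tool_rot: [3.135, -1.058, 1.84]
force: [-0.5, 0.3, 0.1]
grip_width: 0.0386
clock: 20.45
position: [0.4609, -0.0855, 0.0494]
tool_rot: [3.136, -1.052, 1.846]
force: [-3.8, -4.3, 11.6]
grip_width: 0.0388
t 20.45 pos [ 0.4609 -0.0855  0.0494] rot [179.7 -60.2 105.8] F [-3.8 -4.3 11.6] w 0.0388 q [ 0.4   1.07  0.03  1.75 -0.79  1.28  1.34]
```

Contact. Release and retreat.

```bash
python3 -m crank '{"travel":[[0,0,0.1],[0,0,0.1],[0,0,0.1],[0,0,0.1]],"rot":[[0,0,0],[0,0,0],[0,0,0],[0,0,0]]}' 0.3 && python3 -m crank '{"travel":[[0.3,-1,1.5],[0.5,-2,5],[0.5,-2,10],[0.5,-4,14],[0.5,-6,15]],"rot":[[0,0,0],[-8,-2,0],[-16,-4,0],[-24,-6,0],[-32,-8,0]]}' && python3 - <<'E'
from h import *
st();f=bot.grab_frame('wrist');save('w15.png',f)
goto(107.5,0,(.462,-.235,.20))
E
```

```text
clock: 20.85
position: [0.4615, -0.0852, 0.0495]
tool_rot: [3.135, -1.053, 1.848]
force: [0.9, 0.3, 0.1]
grip_width: 0.0556
clock: 21.35
position: [0.4675, -0.1466, 0.2037]
tool_rot: [-3.135, -0.47, 1.835]
force: [0.8, 0.0, -1.8]
grip_width: 0.0555
t 21.35 pos [ 0.4675 -0.1466  0.2037] rot [-179.6  -26.9  105.1] F [ 0.8  0.  -1.8] w 0.0555 q [ 0.19  0.61  0.26  1.88 -0.58  1.07  1.08]
shift cm [-0.6  -8.68 -0.44] rot deg [-25.1  -7.6   2.2] |r| 26.3
```

View pics/w15.png

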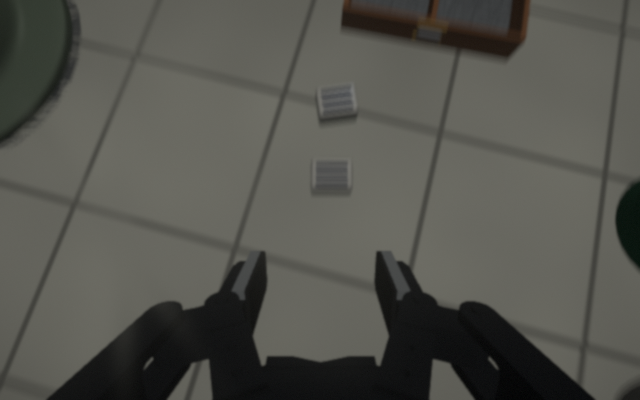

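Both bar tiles lie face up. On to tile 3.

```bash
python3 -m crank '{"travel":[[-0.2,-3,0],[-0.4,-6,0],[-0.6,-8.7,0],[-0.6,-8.7,-0.5],[-0.6,-8.7,-0.5],[-0.6,-8.7,-0.5]],"rot":[[-7.5,-2,0],[-15,-4,1],[-22,-6,1],[-25.1,-7.6,2.2],[-25.1,-7.6,2.2],[-25.1,-7.6,2.2]]}' && python3 - <<'E'
from h import *
st();f=bot.grab_frame('wrist');save('w16.png',f);m=bot.camera_model('wrist')
for b,s_,c in blobs(wgreen(f),100): print('green',c.round(1),s_[4],rect(m,b,0.022))
E
```

```text
clock: 22.0
position: [0.4605, -0.2317, 0.1942]
tool_rot: [-3.134, -0.023, 1.874]
force: [-0.0, 0.5, 0.8]
grip_width: 0.0556
t 22.00 pos [ 0.4605 -0.2317  0.1942] rot [-179.5   -1.3  107.4] F [-0.   0.5  0.8] w 0.0556 q [ 0.05  0.56  0.42  1.99 -0.36  0.7   1.01]
green [313.9 235.2] 1223 (0.4606, -0.2564, 36.0, 26.8, 17.6)
```

View pics/w16.png

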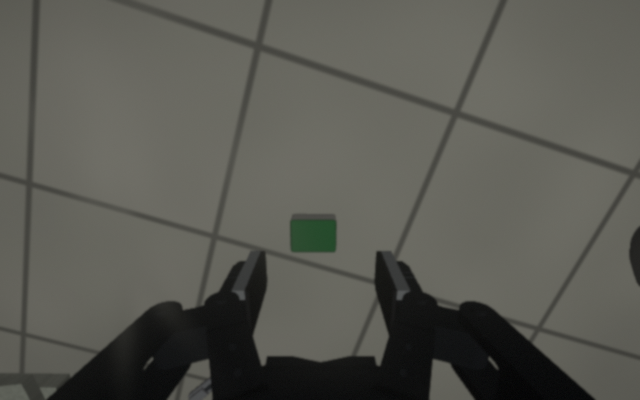

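```bash
python3 -m crank '{"travel":[[0,-2.4,-3],[0,-2.4,-8],[0,-2.4,-11.4],[0,-2.4,-11.4],[0,-2.4,-11.4]],"rot":[[-1.2,-0.4,0],[-1.2,-0.4,0],[-1.2,-0.4,0],[-1.2,-0.4,0],[-1.2,-0.4,0]]}' && python3 -m crank '{"travel":[[0,0,0],[0,0,0],[0,0,0],[0,0,0],[0,0,4],[0,0,7],[0,0,7]],"rot":[[0,0,0],[0,0,0],[0,0,0],[0,0,0],[0,0,0],[0,0,0],[0,0,0]]}' -1 60 && python3 - <<'E'
from h import *
st();goto(107,66,tcp((.455,-.12,.07),107,66,.068))
E
```

```text
clock: 22.55
position: [0.4603, -0.2569, 0.0808]
tool_rot: [-3.134, 0.0, 1.872]
force: [0.0, -0.0, -0.0]
grip_width: 0.0557
clock: 23.25
position: [0.4622, -0.2571, 0.1553]
tool_rot: [-3.14, 0.006, 1.874]
force: [-0.1, -0.1, -0.4]
grip_width: 0.0384
t 23.25 pos [ 0.4622 -0.2571  0.1553] rot [-179.9    0.3  107.3] F [-0.1 -0.1 -0.4] w 0.0384 q [ 0.11  0.63  0.39  1.99 -0.4   0.6   1.07]
shift cm [ 1.1   7.77 -5.76] rot deg [63.4 19.5 -0.3] |r| 66.3
```

```bash
python3 -m crank '{"travel":[[0.1,1,0],[0.3,2,0],[0.4,3,-1],[0.6,4,-2],[0.7,5,-3],[0.9,6,-4],[1,7,-5],[1.1,7.8,-5.5]],"rot":[[8,2.4,0],[16,4.9,0],[24,7.3,0],[32,9.7,0],[40,12.2,0],[48,14.6,0],[56,17,-0.2],[63.4,19.3,-0.3]]}' && python3 -m crank '{"travel":[[0,0,-2],[0,0,-4],[0,0,-4.9],[0,0,-4.9]],"rot":[[0,0,0],[0,0,0],[0,0,0],[0,0,0]]}'; python3 -c "
from h import *
st();goto(107,66,tcp((.455,-.12,.018),107,66,.069))"
```

```text
clock: 24.05
position: [0.4718, -0.1786, 0.0958]
tool_rot: [3.136, -1.16, 1.876]
force: [-0.1, 0.6, 0.1]
grip_width: 0.0382
clock: 24.45
position: [0.4717, -0.1784, 0.0478]
tool_rot: [3.137, -1.157, 1.876]
force: [-3.1, 1.0, 9.1]
grip_width: 0.0387
t 24.45 pos [ 0.4717 -0.1784  0.0478] rot [179.8 -66.3 107.5] F [-3.1  1.   9.1] w 0.0387 q [ 0.53  1.17  0.03  1.52 -0.67  1.52  1.3 ]
shift cm [ 0.18 -0.18 -0.17] rot deg [-0.3  0.  -0.3] |r| 0.4
```

```bash
python3 -m crank '{"travel":[[0,0,-0.1],[0,0,-0.1]],"rot":[[0,0,0],[0,0,0]]}' && python3 - <<'E'
from h import *
f=bot.grab_frame('wrist');save('w17.png',f)
E
```

```text
clock: 24.65
position: [0.4717, -0.1784, 0.0477]
tool_rot: [3.136, -1.157, 1.877]
force: [-2.8, -1.3, 15.0]
grip_width: 0.0386
```

View pics/w17.png

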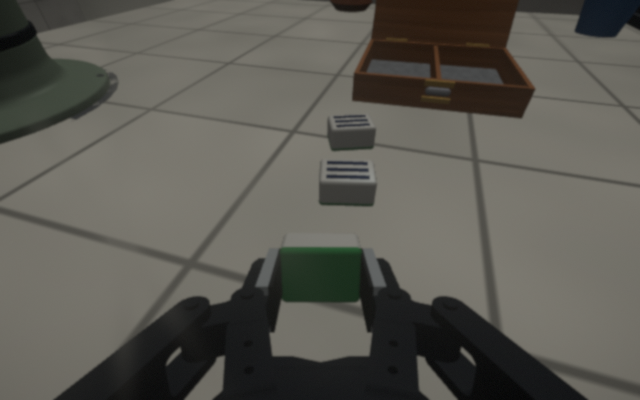

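```bash
python3 -m crank '{"travel":[[0,0,0.1],[0,0,0.1],[0,0,0.1],[0,0,0.1],[0,0,0.1]],"rot":[[0,0,0],[0,0,0],[0,0,0],[0,0,0],[0,0,0]]}' 0.3 && python3 - <<'E'
from h import *
f=bot.grab_frame('wrist');save('w18.png',f)
E
```

```text
clock: 25.2
position: [0.4715, -0.1784, 0.0463]
tool_rot: [3.139, -1.155, 1.874]
force: [0.4, 0.0, 0.5]
grip_width: 0.0555
```

View pics/w18.png

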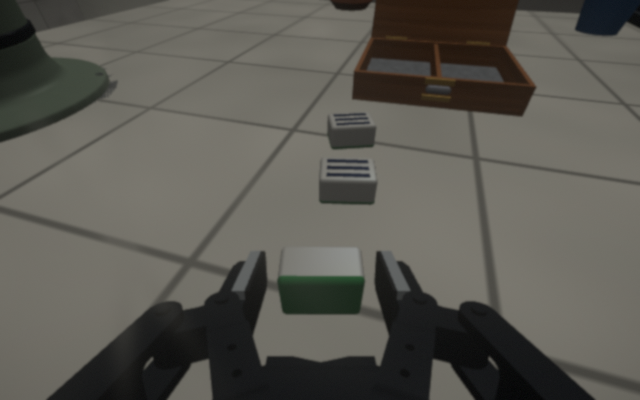

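```bash
python3 - <<'E'
from h import *
m=bot.camera_model('wrist');P=[(284,248),(359,248),(280,276),(363,276)]
C=np.mean([back(m,*p,.030) for p in P],axis=0);C[2]=.015;print(C);s=st()
for th,L in [(57,.069),(48,.07),(40,.070),(32,.071),(24,.071),(16,.071),(8,.071),(0,.071),(-13,.070)]:
    print(th,end=' ');goto(107.4,th,tcp(C,107.4,th,L))
E
```

```text
[ 0.45475275 -0.12319224  0.015     ]
t 25.25 pos [ 0.4714 -0.1784  0.0463] rot [179.9 -66.2 107.4] F [ 0.4 -0.1  0.5] w 0.0557 q [ 0.53  1.17  0.03  1.52 -0.67  1.52  1.3 ]
57 shift cm [ 0.06 -0.01  0.63] rot deg [-8.8 -2.7  0.2] |r| 9.2
48 shift cm [-0.11  0.55  1.56] rot deg [-17.4  -5.4   0.2] |r| 18.2
40 shift cm [-0.32  1.22  2.23] rot deg [-25.   -7.7   0.2] |r| 26.2
32 shift cm [-0.54  1.93  2.89] rot deg [-32.6 -10.1   0.2] |r| 34.2
24 shift cm [-0.8   2.76  3.36] rot deg [-40.3 -12.5   0.1] |r| 42.2
16 shift cm [-1.08  3.65  3.7 ] rot deg [-47.9 -14.9   0.1] |r| 50.2
8 shift cm [-1.37  4.57  3.9 ] rot deg [-55.6 -17.3   0.1] |r| 58.2
0 shift cm [-1.67  5.52  3.97] rot deg [-63.2 -19.6   0.1] |r| 66.2
-13 shift cm [-2.14  7.02  3.69] rot deg [-75.6 -23.5   0.1] |r| 79.2
```

```bash
python3 -m crank '{"travel":[[0,0,0.8],[-0.1,0.5,1.7],[-0.3,1.2,2.4],[-0.5,1.9,3],[-0.8,2.7,3.5],[-1.1,3.6,3.8],[-1.4,4.6,4.1],[-1.7,5.5,4.1]],"rot":[[-8,-2.5,0],[-16,-5,0],[-24,-7.5,0],[-32,-10,0],[-40.3,-12.5,0],[-47.9,-14.9,0],[-55.6,-17.3,0],[-63.2,-19.6,0]]}' && python3 -m crank '{"travel":[[-0.2,0.8,-0.1],[-0.4,1.5,-0.4],[-0.4,1.5,-0.5],[-0.4,1.5,-0.5]],"rot":[[-7.7,-2.4,0],[-12.4,-3.9,0],[-12.4,-3.9,0],[-12.4,-3.9,0]]}' && python3 - <<'E'
from h import *
st();f=bot.grab_frame('wrist');save('w19.png',f)
E
```

```text
clock: 26.05
position: [0.4548, -0.1233, 0.0884]
tool_rot: [3.138, 0.003, 1.872]
force: [0.6, -0.3, -1.3]
grip_width: 0.0556
clock: 26.45
position: [0.4506, -0.1074, 0.0821]
tool_rot: [3.141, 0.224, 1.875]
force: [-0.8, 0.3, 0.6]
grip_width: 0.0557
t 26.45 pos [ 0.4506 -0.1074  0.0821] rot [180.   12.8 107.5] F [-0.8  0.3  0.6] w 0.0557 q [-0.37  0.75  0.48  2.24 -0.6   0.18  0.88]
```

View pics/w19.png

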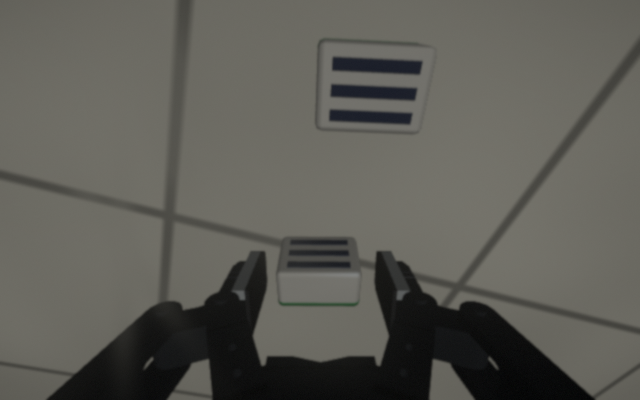

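```bash
python3 -m crank '{"travel":[[0,0,0],[0,0,0],[0,0,0],[0,0,0],[0,0,3],[0,0,6],[0,0,6]],"rot":[[0,0,0],[0,0,0],[0,0,0],[0,0,0],[0,0,0],[7.5,2.3,0],[15,4.6,0]]}' -1 60 && python3 - <<'E'
from h import *
st()
f=bot.grab_frame('top');m=bot.camera_model('top');save('t19.png',f)
goto(107.4,61,tcp((.455,-.125,.0145),107.4,61,.067))
E
```

```text
clock: 27.2
position: [0.4516, -0.1086, 0.1454]
tool_rot: [3.136, -0.043, 1.874]
force: [-0.1, -0.2, -1.8]
grip_width: 0.0383
t 27.20 pos [ 0.4516 -0.1086  0.1454] rot [179.7  -2.4 107.4] F [-0.1 -0.2 -1.8] w 0.0383 q [-0.21  0.6   0.45  2.14 -0.58  0.54  1.  ]
shift cm [ 2.12 -6.78 -9.79] rot deg [55.5 17.5  0.7] |r| 58.2
```

View pics/t19.png

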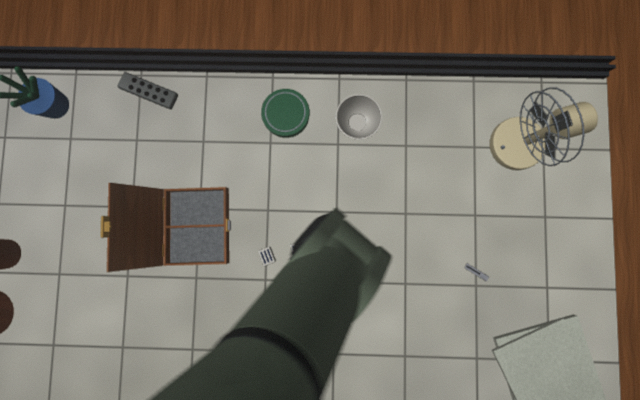

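```bash
python3 -m crank '{"travel":[[0.3,-1,0],[0.6,-2,-0.5],[0.9,-3,-1.5],[1.2,-4,-2.5],[1.5,-5,-3.5],[1.8,-6,-4.5],[2.1,-6.8,-5.5],[2.1,-6.8,-7]],"rot":[[8,2.5,0],[16,5,0],[24,7.5,0.2],[32,10,0.3],[40,12.6,0.4],[48,15,0.6],[55.5,17.5,0.7],[55.5,17.5,0.7]]}' && python3 -m crank '{"travel":[[0,0,-1.6],[0,0,-2],[0,0,-2.2],[0,0,-2.2]],"rot":[[0,0,0],[0,0,0],[0,0,0],[0,0,0]]}'; python3 -c "
from h import *
st()"
```

```text
clock: 28.05
position: [0.47, -0.18, 0.0695]
tool_rot: [3.141, -1.06, 1.878]
force: [-0.2, 0.2, -0.6]
grip_width: 0.0385
clock: 28.45
position: [0.4718, -0.1762, 0.0508]
tool_rot: [3.135, -1.054, 1.89]
force: [0.4, -0.8, -0.5]
grip_width: 0.0388
t 28.45 pos [ 0.4718 -0.1762  0.0508] rot [179.6 -60.4 108.3] F [ 0.4 -0.8 -0.5] w 0.0388 q [ 0.45  1.12  0.13  1.57 -0.71  1.47  1.36]
```

```bash
python3 -m crank '{"travel":[[0,0,-0.2],[0,0,-0.2],[0,0,-0.3],[0,0,-0.3]],"rot":[[0,0,0],[0,0,0],[0,0,0],[0,0,0]]}'
```

```text
clock: 28.85
position: [0.4718, -0.1765, 0.0482]
tool_rot: [3.134, -1.056, 1.89]
force: [1.5, -2.2, 11.3]
grip_width: 0.0389
```

```bash
python3 -m crank '{"travel":[[0,0,0.1],[0,0,0.1],[0,0,0.1],[0,0,0.1]],"rot":[[0,0,0],[0,0,0],[0,0,0],[0,0,0]]}' 0.3 && python3 -m crank '{"travel":[[0.3,-1,1.5],[0.5,-2,5],[0.5,-2,10],[0.5,-2,14],[0.5,-2,18],[0.5,0,20],[0.5,0,20]],"rot":[[0,0,0],[-8,-2,0],[-16,-4,0],[-24,-7,0],[-32,-10,0],[-40,-12.5,0],[-48,-15,0]]}' && python3 - <<'E'
from h import *
st();f=bot.grab_frame('wrist');save('w20.png',f)
f=bot.grab_frame('scene');save('s20.png',f)
E
```

```text
clock: 29.25
position: [0.4714, -0.1765, 0.048]
tool_rot: [3.136, -1.055, 1.888]
force: [0.3, 0.3, -0.1]
grip_width: 0.0554
clock: 29.95
position: [0.4774, -0.1754, 0.2512]
tool_rot: [3.14, -0.171, 1.883]
force: [-0.1, -0.5, -1.4]
grip_width: 0.0557
t 29.95 pos [ 0.4774 -0.1754  0.2512] rot [179.9  -9.8 107.9] F [-0.1 -0.5 -1.4] w 0.0557 q [-0.01  0.49  0.43  1.91 -0.41  0.94  0.97]
```

View pics/w20.png

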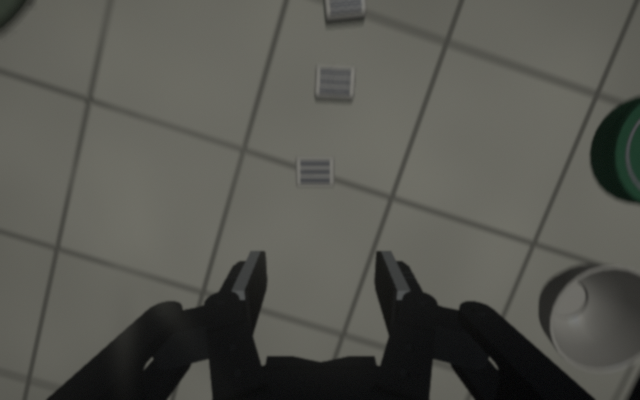

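View pics/s20.png

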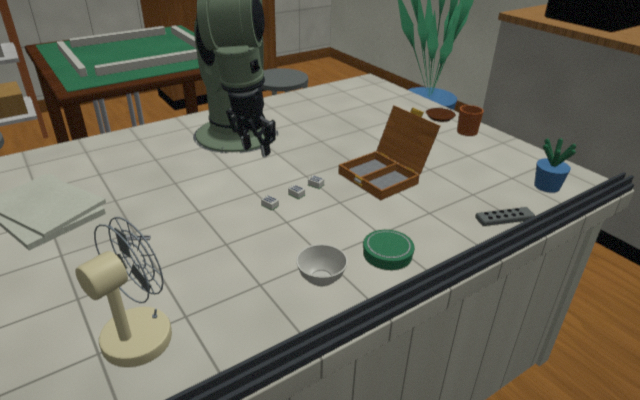

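```bash
python3 -m crank '{"travel":[[0,4,3],[0,8,6],[0,13,10],[0,18,11],[0,23,11],[0,28,11],[0,33,11],[0,38,11]],"rot":[[-4,-1,0],[-9,-3,0],[-9,-3,0],[-9,-3,0],[-9,-3,0],[-9,-3,0],[-9,-3,0],[-9,-3,0]]}' && python3 - <<'E'
from h import *
st();f=bot.grab_frame('wrist');save('w21.png',f)
E
python3 -m crank '{"travel":[[0,5,0],[0,10,0],[0,15,0],[0,20,0],[0,23,0],[0,23,0]],"rot":[[0,0,0],[0,0,0],[0,0,0],[0,0,0],[0,0,0],[0,0,0]]}' && python3 - <<'E'
from h import *
st();f=bot.grab_frame('wrist');save('w22.png',f)
E
```

```text
clock: 30.85
position: [0.4762, 0.1746, 0.3576]
tool_rot: [-3.134, -0.013, 1.88]
force: [1.0, -1.1, -0.2]
grip_width: 0.0555
t 30.85 pos [0.4762 0.1746 0.3576] rot [-179.6   -0.7  107.7] F [ 1.  -1.1 -0.2] w 0.0555 q [-0.8   0.3   0.44  1.85 -0.16  1.03  0.01]
clock: 31.5
position: [0.4755, 0.4068, 0.3556]
tool_rot: [-3.132, -0.012, 1.885]
force: [0.2, -1.7, -0.8]
grip_width: 0.0557
t 31.50 pos [0.4755 0.4068 0.3556] rot [-179.5   -0.7  108. ] F [ 0.2 -1.7 -0.8] w 0.0557 q [-1.04  0.5   0.36  1.55 -0.21  1.13 -0.31]
```

View pics/w21.png

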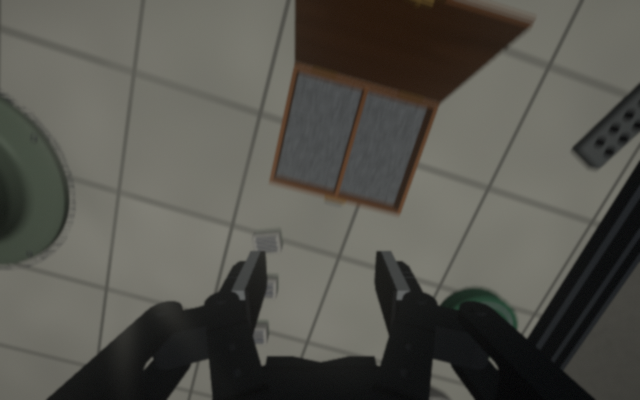

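View pics/w22.png

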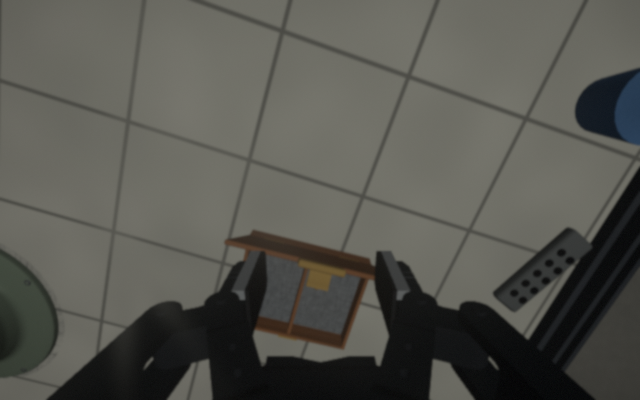

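```bash
python3 - <<'E'
from h import *
f=cv2.imread('pics/w21.png');save('w21c.png',cv2.cvtColor(cv2.resize(f[40:240,240:460],(792,720))[:600],cv2.COLOR_BGR2RGB))
f=cv2.imread('pics/t19.png');save('t19c.png',cv2.cvtColor(cv2.resize(f[175:280,95:245],(800,560)),cv2.COLOR_BGR2RGB))
E
```

```text
(no output)
```

View pics/w21c.png

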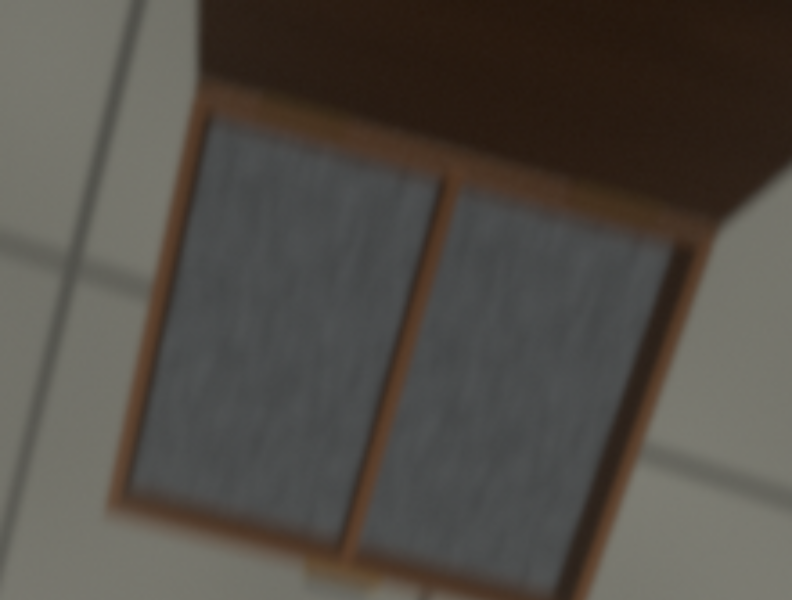

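View pics/t19c.png

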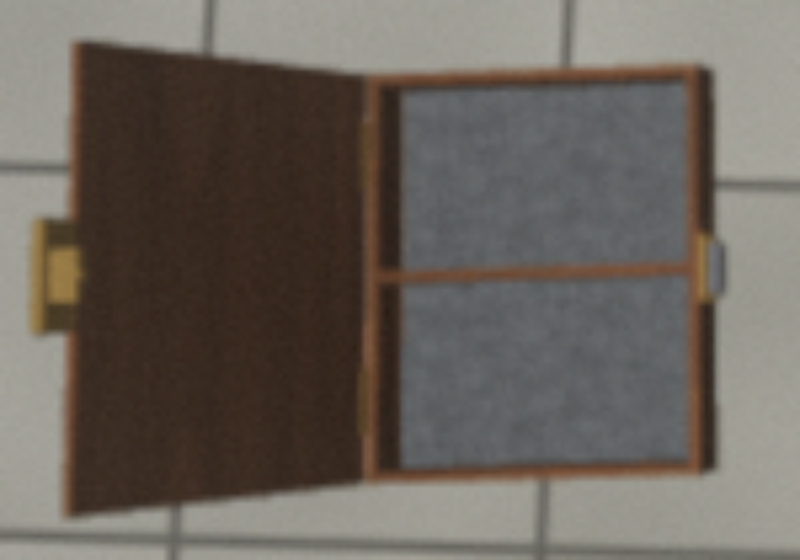

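```bash
python3 - <<'E'
from h import *
m=bot.camera_model('top')
P=np.array([back(m,*p,.032)[:2] for p in [(225.9,187.6),(226.5,263.5),(164,189.3),(164.4,265)]]);print(P.round(4),P.mean(0))
w=bot.camera_model('wrist');R=np.array(w['R']);c=-R.T@np.array(w['t']);c2=c-(np.array([.4755,.4068,.3556])-np.array([.4762,.1746,.3576]));w['t']=-R@c2
s=3.6
Q=np.array([back(w,240+a/s,40+b/s,.032)[:2] for a,b in [(590,598),(112,510),(712,228),(203,90)]]);print(Q.round(4),Q.mean(0))
for X in (P,Q):
    # order: (+x,-y),(-x,-y),(+x,+y),(-x,+y)
    ax=((X[0]-X[1])+(X[2]-X[3]))/2;ay=((X[2]-X[0])+(X[3]-X[1]))/2
    print(np.linalg.norm(ax),np.linalg.norm(ay),np.degrees(np.arctan2(ax[1],ax[0])),np.degrees(np.arctan2(-ay[0],ay[1])))
E
```

```text
[[0.5949 0.1428]
 [0.4137 0.1332]
 [0.5874 0.2931]
 [0.4065 0.2813]] [0.50062203 0.21260112]
[[0.5974 0.1611]
 [0.4165 0.1378]
 [0.5858 0.297 ]
 [0.4077 0.285 ]] [0.50184864 0.22021828]
0.18138005704046276 0.1494205729653828 3.3822235372486076 2.8221221722291108
0.18040692552590928 0.14190497638622646 5.610121008510672 4.122159384008368
```

```bash
python3 - <<'E'
from h import *
st();goto(22,0,(.42,.03,.25))
E
python3 -m crank '{"travel":[[0,-5,0],[0,-10,0],[0,-15,0],[0,-20,0],[0,-25,0],[-1,-30,0],[-3,-34,-4],[-5,-37.5,-8]],"rot":[[0,0,-8],[0,0,-16],[0,0,-24],[0,0,-32],[0,0,-40],[0,0,-48],[0,0,-56],[0,0,-64]]}' 0.2 && python3 -m crank '{"travel":[[0,0,-1],[0,0,-2.5],[0,0,-2.5],[0,0,-2.5]],"rot":[[0,0,-8],[0,0,-16],[0,0,-22],[0,0,-22]]}' && python3 - <<'E'
from h import *
st();f=bot.grab_frame('wrist');save('w23.png',f)
E
```

```text
t 31.55 pos [0.4764 0.4041 0.356 ] rot [-179.5   -0.6  107.9] F [ 0.  -0.9 -0.1] w 0.0553 q [-1.03  0.5   0.36  1.55 -0.2   1.13 -0.31]
shift cm [ -5.64 -37.41 -10.6 ] rot deg [ -0.9  -0.2 -85.9] |r| 85.9
clock: 32.35
position: [0.4315, 0.0361, 0.2897]
tool_rot: [-3.137, -0.013, 0.755]
force: [1.8, 1.1, -1.4]
grip_width: 0.0513
clock: 32.75
position: [0.432, 0.0379, 0.2645]
tool_rot: [-3.137, -0.009, 0.376]
force: [-0.1, 0.4, 0.2]
grip_width: 0.0508
t 32.75 pos [0.432  0.0379 0.2645] rot [-179.8   -0.5   21.5] F [-0.1  0.4  0.2] w 0.0508 q [-0.84  0.36  0.78  2.15 -0.39  0.75 -1.  ]
```

View pics/w23.png

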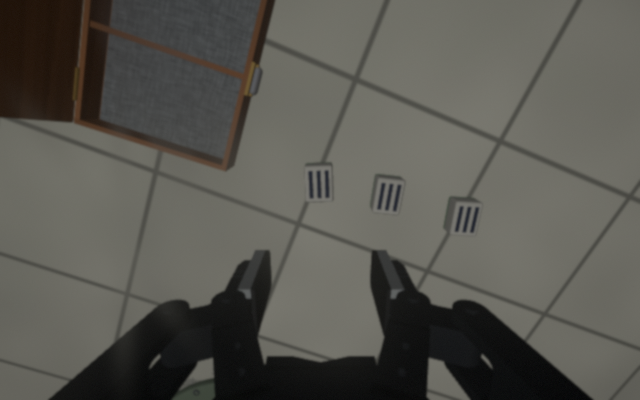

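```bash
cat >> h.py <<'E'
def bars(f,m,z=.022,roi=None,show=True):
    h=cv2.cvtColor(f,cv2.COLOR_RGB2HSV);k=cv2.inRange(h,(105,50,0),(140,255,110))
    if roi: q=np.zeros_like(k);q[roi[1]:roi[3],roi[0]:roi[2]]=k[roi[1]:roi[3],roi[0]:roi[2]];k=q
    # group bars of one tile
    n,l,s,c=cv2.connectedComponentsWithStats(cv2.dilate(k,np.ones((9,9))))
    out=[]
    for i in range(1,n):
        v,u=np.nonzero((l==i)&(k>0))
        if len(u)<60: continue
        P=np.array([back(m,a,b,z)[:2] for a,b in zip(u,v)],dtype=np.float32)*1000
        (x,y),(w,hh),a=cv2.minAreaRect(P)
        if w<hh:w,hh,a=hh,w,a+90
        a=a%180
        out.append((u.mean().round(1),v.mean().round(1),round(x/1000,4),round(y/1000,4),round(w,1),round(hh,1),round(a,1)))
        if show: print('bars px',out[-1][:2],'xy',out[-1][2:4],'size',out[-1][4:6],'ang',out[-1][6])
    return out
E
python3 - <<'E'
from h import *
f=cv2.cvtColor(cv2.imread('pics/w23.png'),cv2.COLOR_BGR2RGB);hsv=cv2.cvtColor(f,cv2.COLOR_RGB2HSV)
print(hsv[183,318],hsv[183,310],hsv[183,325]);bars(f,bot.camera_model('wrist'),roi=(270,140,520,250))
E
```

```text
[115  52  54] [114  49  52] [110  10  75]
bars px (np.float64(319.3), np.float64(184.1)) xy (0.433, 0.0428) size (24.9, 17.9) ang 22.3
bars px (np.float64(466.8), np.float64(219.2)) xy (0.4562, -0.1214) size (25.1, 18.0) ang 18.8
```

```bash
python3 -m crank '{"travel":[[0.1,0.5,-5],[0.1,0.5,-10],[0.1,0.5,-14],[0.1,0.5,-16],[0.1,0.5,-16]],"rot":[[0,0,0.7],[0,0,0.7],[0,0,0.7],[0,0,0.7],[0,0,0.7]]}' && python3 - <<'E'
from h import *
st();f=bot.grab_frame('wrist');save('w24.png',f);bars(f,bot.camera_model('wrist'))
E
```

```text
clock: 33.3
position: [0.4326, 0.0433, 0.1033]
tool_rot: [-3.136, -0.008, 0.393]
force: [0.4, 0.7, 0.6]
grip_width: 0.0511
t 33.30 pos [0.4326 0.0433 0.1033] rot [-179.7   -0.5   22.5] F [0.4 0.7 0.6] w 0.0511 q [-0.53  0.65  0.4   2.24 -0.73  0.37 -0.69]
bars px (np.float64(324.5), np.float64(256.1)) xy (0.4325, 0.0423) size (27.1, 2.2) ang 22.9
bars px (np.float64(340.0), np.float64(257.3)) xy (0.4357, 0.034) size (27.7, 2.3) ang 23.6
bars px (np.float64(455.8), np.float64(281.2)) xy (0.447, -0.0332) size (28.2, 19.9) ang 15.1
bars px (np.float64(596.3), np.float64(322.4)) xy (0.4554, -0.1234) size (27.9, 19.9) ang 17.8
bars px (np.float64(542.8), np.float64(386.9)) xy (0.4067, -0.1217) size (60.0, 32.2) ang 108.1
```

View pics/w24.png

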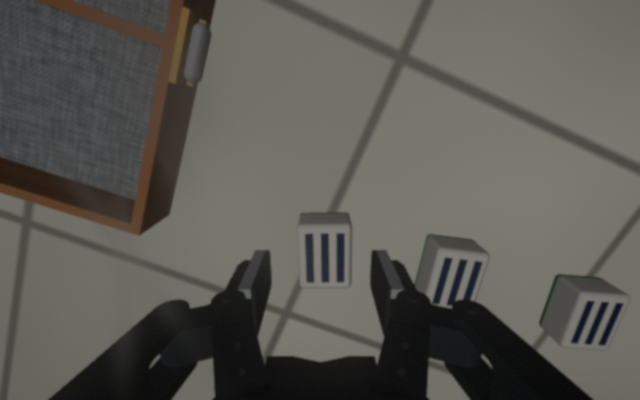

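```bash
python3 -m crank '{"travel":[[0,-0.1,-1.5],[0,-0.1,-2.2],[0,-0.1,-2.2]],"rot":[[0,0,0.5],[0,0,0.5],[0,0,0.5]]}' && python3 -m crank '{"travel":[[0,0,0],[0,0,0],[0,0,0],[0,0,0],[0,0,4],[0,0,7],[0,0,7]],"rot":[[0,0,0],[0,0,0],[0,0,0],[0,0,0],[0,0,0],[0,0,0],[0,0,8]]}' -1 60 && python3 - <<'E'
from h import *
st();goto(93.2,0,(.5425,.259,.16))
f=bot.grab_frame('wrist');save('w25.png',f)
E
```

```text
clock: 33.65
position: [0.4337, 0.0433, 0.0835]
tool_rot: [-3.137, -0.012, 0.401]
force: [-1.3, 0.4, 1.0]
grip_width: 0.0514
clock: 34.35
position: [0.4345, 0.0437, 0.1562]
tool_rot: [-3.14, -0.016, 0.541]
force: [-0.3, 0.1, -0.9]
grip_width: 0.0283
t 34.35 pos [0.4345 0.0437 0.1562] rot [-179.9   -0.9   31. ] F [-0.3  0.1 -0.9] w 0.0283 q [-0.62  0.55  0.51  2.23 -0.6   0.49 -0.66]
shift cm [10.8  21.53  0.38] rot deg [-0.9  0.3 62.2] |r| 62.2
```

View pics/w25.png

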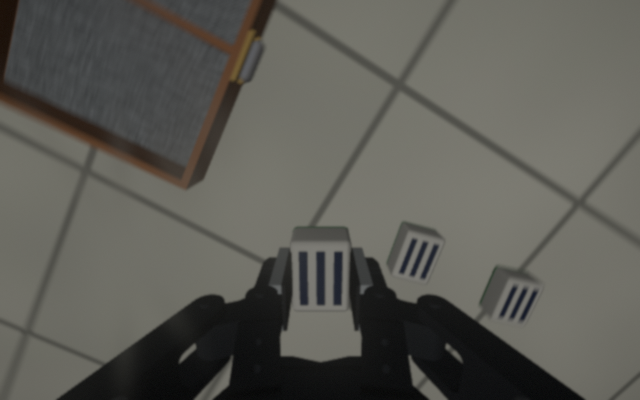

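```bash
python3 -m crank '{"travel":[[2,3,0],[4,7,0],[6,11,0],[8,15,0],[10,18,0],[10.9,19.7,0],[10.9,19.7,-1],[10.9,19.7,-2]],"rot":[[0,0,8],[0,0,16],[0,0,24],[0,0,32],[-0.5,0,40],[-0.9,0.3,48],[-0.9,0.3,56],[-0.9,0.3,62.2]]}' && python3 -m crank '{"travel":[[0,0,0],[0,0,0]],"rot":[[0,0,0],[0,0,0]]}' && python3 - <<'E'
from h import *
st();goto(93.2,0,(.5435,.241,.0885))
f=bot.grab_frame('wrist');save('w26.png',f)
f=bot.grab_frame('top');save('t26.png',cv2.resize(f[150:300,80:280],(800,600)))
E
```

```text
clock: 35.2
position: [0.5424, 0.2409, 0.1326]
tool_rot: [-3.14, 0.004, 1.631]
force: [-0.4, -1.1, -1.4]
grip_width: 0.0282
clock: 35.4
position: [0.5424, 0.24, 0.1331]
tool_rot: [-3.14, 0.004, 1.621]
force: [0.4, 1.3, -0.4]
grip_width: 0.0284
t 35.40 pos [0.5424 0.24   0.1331] rot [-179.9    0.2   92.9] F [ 0.4  1.3 -0.4] w 0.0284 q [-0.7   0.72  0.27  1.82 -0.29  0.65 -0.21]
shift cm [ 0.11  0.1  -4.46] rot deg [ 0.2 -0.1  0.3] |r| 0.4
```

View pics/w26.png

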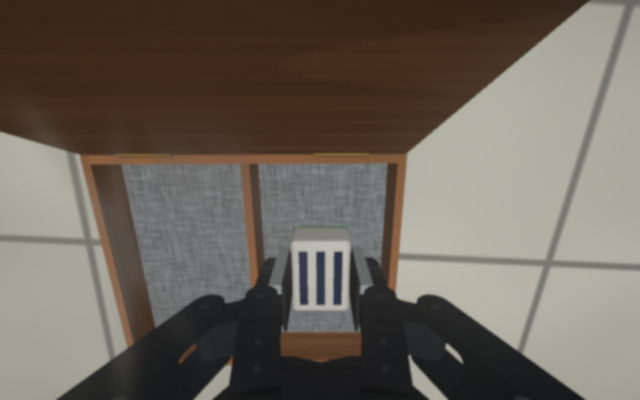

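View pics/t26.png

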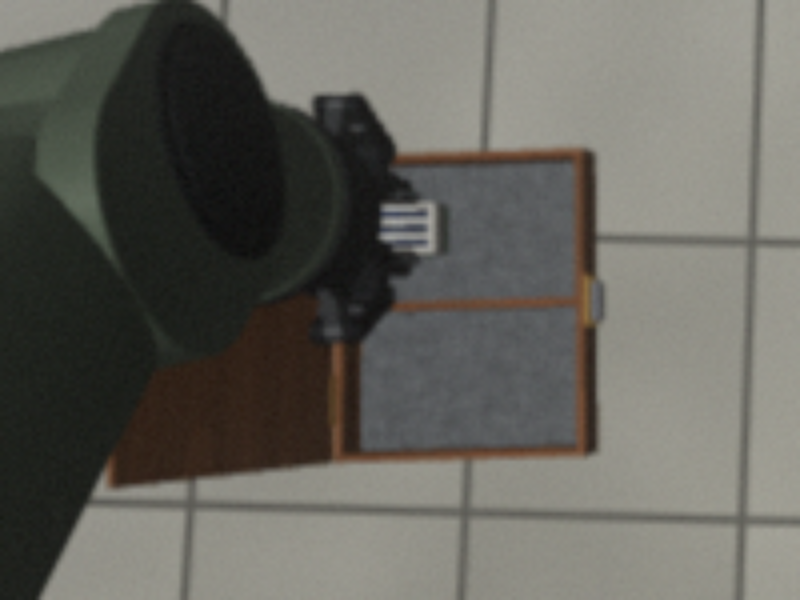

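```bash
python3 -m crank '{"travel":[[0.1,0.1,-1.5],[0.1,0.1,-3],[0.1,0.1,-4],[0.1,0.1,-4],[0.1,0.1,-4.3],[0.1,0.1,-4.3]],"rot":[[0,0,0.3],[0,0,0.3],[0,0,0.3],[0,0,0.3],[0,0,0.3],[0,0,0.3]]}'; python3 -c "
from h import *
st()"
```

```text
clock: 36.1
position: [0.5435, 0.2412, 0.0899]
tool_rot: [-3.14, 0.004, 1.631]
force: [0.9, 0.7, -0.9]
grip_width: 0.0285
t 36.10 pos [0.5435 0.2412 0.0899] rot [-179.9    0.2   93.5] F [ 0.9  0.7 -0.9] w 0.0285 q [-0.68  0.79  0.24  1.82 -0.31  0.57 -0.19]
```

```bash
python3 -m crank '{"travel":[[0,0,-0.1],[0,0,-0.2],[0,0,-0.25],[0,0,-0.25]],"rot":[[0,0,0],[0,0,0],[0,0,0],[0,0,0]]}'; python3 -m crank '{"travel":[[0,0,0],[0,0,0],[0,0,0],[0,0,0]],"rot":[[0,0,0],[0,0,0],[0,0,0],[0,0,0]]}' 0.02 && python3 -m crank '{"travel":[[0,0,2],[0,-1,5],[0,-5,6]],"rot":[[0,0,0],[0,0,0],[0,0,0]]}'; python3 - <<'E'
from h import *
st();f=bot.grab_frame('wrist');save('w27.png',f);bars(f,bot.camera_model('wrist'),.027)
goto(16.5,0,(.446,-.034,.12))
E
```

```text
clock: 36.5
position: [0.5438, 0.2411, 0.0891]
tool_rot: [-3.141, 0.003, 1.631]
force: [-7.4, -4.8, 26.5]
grip_width: 0.0281
clock: 36.9
position: [0.5435, 0.2413, 0.0875]
tool_rot: [-3.141, 0.004, 1.631]
force: [0.1, -0.5, 0.0]
grip_width: 0.0438
clock: 37.2
position: [0.5439, 0.1947, 0.1494]
tool_rot: [3.14, 0.001, 1.637]
force: [1.4, -0.2, 0.2]
grip_width: 0.0437
t 37.20 pos [0.5439 0.1947 0.1494] rot [1.799e+02 1.000e-01 9.380e+01] F [ 1.4 -0.2  0.2] w 0.0437 q [-0.63  0.67  0.27  1.86 -0.28  0.65 -0.13]
bars px (np.float64(310.5), np.float64(168.8)) xy (0.536, 0.2242) size (22.1, 1.9) ang 92.9
bars px (np.float64(324.1), np.float64(168.9)) xy (0.5446, 0.2247) size (22.1, 2.6) ang 93.5
bars px (np.float64(337.5), np.float64(168.6)) xy (0.5533, 0.2253) size (22.1, 1.9) ang 94.3
shift cm [ -9.85 -21.88  -3.03] rot deg [  0.3  -0.1 -76.8] |r| 76.8
```

View pics/w27.png

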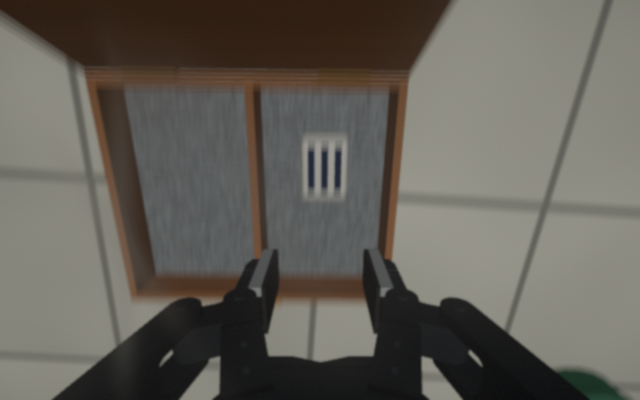

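```bash
python3 -m crank '{"travel":[[-1,-3,1],[-2,-7,1],[-4,-11,1],[-5,-15,1],[-7,-19,1],[-9,-21.9,1],[-9.8,-21.9,0],[-9.8,-21.9,-1]],"rot":[[0,0,-8],[0,0,-16],[0,0,-24],[0,0,-32],[0,0,-40],[0,0,-48],[0,0,-56],[0,0,-64]]}' 0.2 && python3 -m crank '{"travel":[[0,0,0],[0,0,0],[0,0,-1],[0,0,-1]],"rot":[[0,0,-6],[0,0,-12.5],[0,0,-12.5],[0,0,-12.5]]}' && python3 - <<'E'
from h import *
st();f=bot.grab_frame('wrist');save('w28.png',f);bars(f,bot.camera_model('wrist'))
E
```

```text
clock: 38.05
position: [0.4445, -0.0287, 0.1375]
tool_rot: [-3.14, 0.004, 0.506]
force: [-0.8, 1.4, -0.6]
grip_width: 0.0514
clock: 38.45
position: [0.4451, -0.0276, 0.1264]
tool_rot: [-3.14, 0.005, 0.3]
force: [0.6, -0.0, 0.1]
grip_width: 0.051
t 38.45 pos [ 0.4451 -0.0276  0.1264] rot [-179.9    0.3   17.2] F [ 0.6 -0.   0.1] w 0.0510 q [-0.45  0.64  0.51  2.2  -0.7   0.47 -0.66]
bars px (np.float64(317.1), np.float64(233.7)) xy (0.4447, -0.0247) size (25.8, 2.0) ang 15.4
bars px (np.float64(330.5), np.float64(236.1)) xy (0.4465, -0.0328) size (27.2, 2.5) ang 15.5
bars px (np.float64(344.1), np.float64(237.1)) xy (0.449, -0.0409) size (27.2, 2.6) ang 15.1
bars px (np.float64(467.6), np.float64(263.7)) xy (0.4547, -0.1224) size (27.5, 19.8) ang 17.7
bars px (np.float64(531.8), np.float64(385.8)) xy (0.385, -0.2021) size (101.2, 49.0) ang 107.4
```

View pics/w28.png

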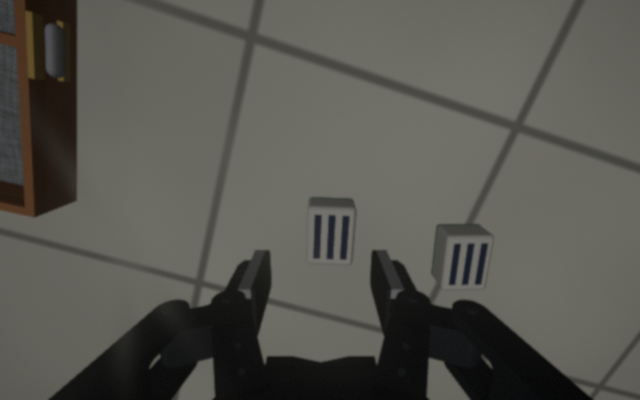

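```bash
python3 -m crank '{"travel":[[0.15,-0.5,-2],[0.15,-0.5,-4],[0.15,-0.5,-4.5],[0.15,-0.5,-4.5]],"rot":[[0,0,-1.9],[0,0,-1.9],[0,0,-1.9],[0,0,-1.9]]}' && python3 -m crank '{"travel":[[0,0,0],[0,0,0],[0,0,0],[0,0,0],[0,0,4],[0,0,7],[0,0,7]],"rot":[[0,0,0],[0,0,0],[0,0,0],[0,0,0],[0,0,0],[0,0,0],[0,0,8]]}' -1 60 && python3 - <<'E'
from h import *
st();y=np.radians(3.2)
for cy in (-.018,-.003,-.047): print(cy,(.545-np.sin(y)*cy).round(4),(.2151+np.cos(y)*cy).round(4))
goto(93.4,0,(.546,.197,.135))
f=bot.grab_frame('wrist');save('w29.png',f)
E
```

```text
clock: 38.9
position: [0.4467, -0.033, 0.0823]
tool_rot: [-3.14, 0.005, 0.264]
force: [0.1, -0.9, 0.0]
grip_width: 0.0511
clock: 39.6
position: [0.4481, -0.0325, 0.1557]
tool_rot: [3.141, -0.0, 0.404]
force: [0.5, 0.2, -1.4]
grip_width: 0.0284
t 39.60 pos [ 0.4481 -0.0325  0.1557] rot [180.   -0.   23.1] F [ 0.5  0.2 -1.4] w 0.0284 q [-0.48  0.58  0.56  2.19 -0.62  0.53 -0.61]
-0.018 0.546 0.1971
-0.003 0.5452 0.2121
-0.047 0.5476 0.1682
shift cm [ 9.79 22.95 -2.07] rot deg [ 0.   0.  70.3] |r| 70.3
```

View pics/w29.png

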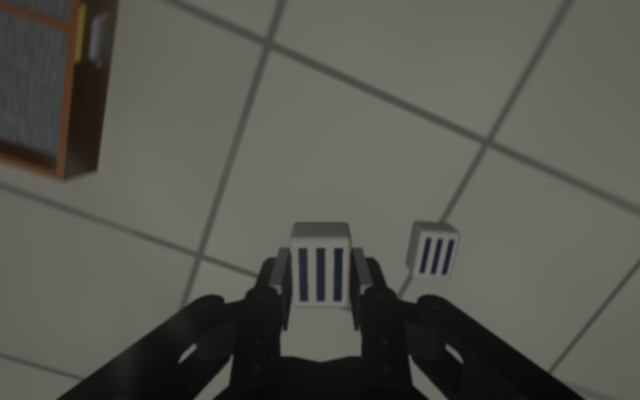

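```bash
python3 -m crank '{"travel":[[1,3,0],[2.5,6,0],[4,10,0],[6,14,0],[8,18,0],[9.8,22,0],[9.8,23,-1],[9.8,23,-2]],"rot":[[0,0,8],[0,0,16],[0,0,24],[0,0,32],[0,0,40],[0,0,48],[0,0,56],[0,0,64]]}' && python3 -m crank '{"travel":[[0,0,0],[0,0,0],[0,0,0]],"rot":[[0,0,6.5],[0,0,6.5],[0,0,6.5]]}' && python3 - <<'E'
from h import *
st();goto(93.4,0,(.546,.196,.0895))
f=bot.grab_frame('wrist');save('w30.png',f)
E
```

```text
clock: 40.45
position: [0.5448, 0.2, 0.1321]
tool_rot: [-3.141, 0.003, 1.527]
force: [0.0, -0.7, -0.9]
grip_width: 0.028
clock: 40.75
position: [0.545, 0.1971, 0.1327]
tool_rot: [-3.141, 0.003, 1.628]
force: [-0.7, 0.7, 0.5]
grip_width: 0.0283
t 40.75 pos [0.545  0.1971 0.1327] rot [-179.9    0.2   93.3] F [-0.7  0.7  0.5] w 0.0283 q [-0.64  0.71  0.27  1.85 -0.3   0.62 -0.13]
shift cm [ 0.1  -0.11 -4.32] rot deg [ 0.2 -0.1  0.1] |r| 0.2
```

View pics/w30.png

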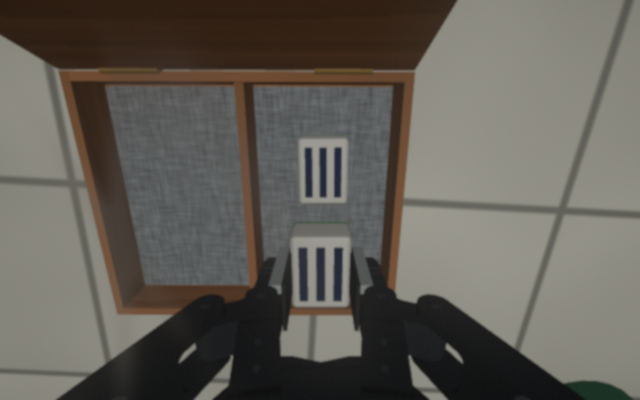

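```bash
python3 - <<'E'
from h import *
m=bot.camera_model('wrist')
for p in [(323,139),(323,203)]:print(back(m,*p,.027).round(4))
for p in [(240,77),(240,318),(240,83)]:print('wall',back(m,*p,.032).round(4))
print('hinge wall inner floor',back(m,180,85,.005).round(4))
E
```

```text
[0.5427 0.2582 0.027 ]
[0.545  0.2203 0.027 ]
wall [0.4979 0.2876 0.032 ]
wall [0.4947 0.1382 0.032 ]
wall [0.4978 0.2847 0.032 ]
hinge wall inner floor [0.455  0.2827 0.005 ]
```

```bash
python3 -m crank '{"travel":[[0.1,-0.1,-1.5],[0.1,-0.1,-3],[0.1,-0.1,-4],[0.1,-0.1,-4.3],[0.1,-0.1,-4.3]],"rot":[[0,0,0],[0,0,0],[0,0,0],[0,0,0],[0,0,0]]}' && python3 -m crank '{"travel":[[0,0.3,0],[0,0.6,0],[-0.1,0.9,0],[-0.1,1.2,0],[-0.1,1.5,0],[-0.1,1.5,0]],"rot":[[0,0,0],[0,0,0],[0,0,0],[0,0,0],[0,0,0],[0,0,0]]}' && python3 -m crank '{"travel":[[0,0,-0.15],[0,0,-0.3],[0,0,-0.3]],"rot":[[0,0,0],[0,0,0],[0,0,0]]}'
```

```text
clock: 41.3
position: [0.5456, 0.1961, 0.0888]
tool_rot: [-3.139, 0.004, 1.632]
force: [0.1, -0.4, 0.3]
grip_width: 0.0281
clock: 41.9
position: [0.5449, 0.2119, 0.0895]
tool_rot: [-3.141, 0.003, 1.634]
force: [0.2, 0.8, 0.2]
grip_width: 0.0285
clock: 42.2
position: [0.5451, 0.2114, 0.0884]
tool_rot: [-3.141, 0.002, 1.633]
force: [-13.0, -1.6, 42.7]
grip_width: 0.0285
```

```bash
python3 -m crank '{"travel":[[0,0,0.2],[0,0,0.2],[0,0,0.2],[0,0,0.2]],"rot":[[0,0,0],[0,0,0],[0,0,0],[0,0,0]]}' 0.02 && python3 -m crank '{"travel":[[0,0,2],[0,-1,5],[0,-4,6],[0,-5,6],[0,-5,6]],"rot":[[0,0,0],[0,0,0],[0,0,0],[0,0,0],[0,0,0]]}'; python3 - <<'E'
from h import *
st();f=bot.grab_frame('wrist');save('w31.png',f)
goto(17.7,0,(.4547,-.122,.125))
E
```

```text
clock: 42.6
position: [0.5449, 0.2112, 0.0882]
tool_rot: [-3.14, 0.004, 1.633]
force: [-0.2, 0.2, 0.2]
grip_width: 0.0439
clock: 43.1
position: [0.5451, 0.1598, 0.1485]
tool_rot: [-3.141, 0.004, 1.631]
force: [-0.4, 0.8, -0.8]
grip_width: 0.0437
t 43.10 pos [0.5451 0.1598 0.1485] rot [-179.9    0.2   93.4] F [-0.4  0.8 -0.8] w 0.0437 q [-0.59  0.67  0.28  1.88 -0.28  0.64 -0.08]
shift cm [ -9.02 -28.32  -2.31] rot deg [  0.1  -0.2 -75.8] |r| 75.8
```

View pics/w31.png

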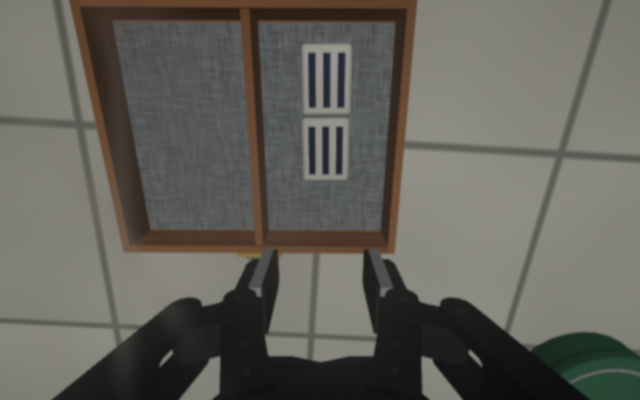

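```bash
python3 -m crank '{"travel":[[-1,-4,1],[-2,-9,1],[-4,-13,1],[-5,-17,1],[-7,-21,1],[-8.5,-25,1],[-9,-28,0],[-9,-28.3,-1]],"rot":[[0,0,-8],[0,0,-16],[0,0,-24],[0,0,-32],[0,0,-40],[0,0,-48],[0,0,-56],[0,0,-64]]}' 0.2 && python3 -m crank '{"travel":[[0,0,0],[0,0,0],[0,0,-1],[0,0,-1]],"rot":[[0,0,-6],[0,0,-11.8],[0,0,-11.8],[0,0,-11.8]]}' && python3 - <<'E'
from h import *
st();f=bot.grab_frame('wrist');save('w32.png',f);bars(f,bot.camera_model('wrist'))
E
```

```text
clock: 43.95
position: [0.4545, -0.1243, 0.1381]
tool_rot: [3.142, 0.004, 0.507]
force: [1.0, 1.3, 0.1]
grip_width: 0.0509
clock: 44.35
position: [0.4548, -0.1208, 0.127]
tool_rot: [-3.14, 0.005, 0.315]
force: [0.1, 0.7, 0.5]
grip_width: 0.0515
t 44.35 pos [ 0.4548 -0.1208  0.127 ] rot [-179.9    0.3   18. ] F [0.1 0.7 0.5] w 0.0515 q [-0.25  0.66  0.52  2.14 -0.67  0.51 -0.47]
bars px (np.float64(311.1), np.float64(234.3)) xy (0.4524, -0.1146) size (26.6, 1.3) ang 17.6
bars px (np.float64(324.5), np.float64(237.0)) xy (0.4547, -0.1227) size (27.3, 1.9) ang 18.3
bars px (np.float64(338.0), np.float64(237.2)) xy (0.4574, -0.1307) size (27.3, 2.5) ang 19.0
bars px (np.float64(532.3), np.float64(383.6)) xy (0.384, -0.3043) size (91.0, 50.1) ang 70.1
```

View pics/w32.png

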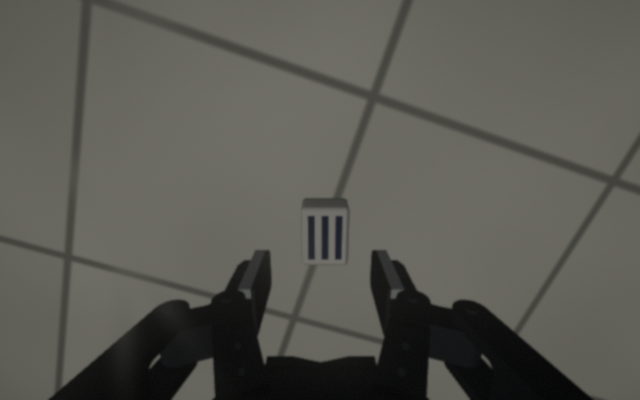

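```bash
python3 -m crank '{"travel":[[0,-0.2,-2],[0,-0.2,-4],[0,-0.2,-4.5],[0,-0.2,-4.5]],"rot":[[0,0,0.3],[0,0,0.3],[0,0,0.3],[0,0,0.3]]}' && python3 -m crank '{"travel":[[0,0,0],[0,0,0],[0,0,0],[0,0,0],[0,0,4],[0,0,7],[0,0,7]],"rot":[[0,0,0],[0,0,0],[0,0,0],[0,0,0],[0,0,0],[0,0,0],[0,0,8]]}' -1 60 && python3 - <<'E'
from h import *
st()
goto(93.4,0,(.5475,.1675,.14))
f=bot.grab_frame('wrist');save('w33.png',f)
E
```

```text
clock: 44.8
position: [0.4547, -0.1238, 0.0832]
tool_rot: [-3.14, 0.005, 0.316]
force: [0.1, -0.0, 0.5]
grip_width: 0.0514
clock: 45.5
position: [0.4562, -0.1238, 0.1568]
tool_rot: [3.14, 0.0, 0.456]
force: [-0.3, 0.1, -0.7]
grip_width: 0.0282
t 45.50 pos [ 0.4562 -0.1238  0.1568] rot [179.9   0.   26.1] F [-0.3  0.1 -0.7] w 0.0282 q [-0.27  0.6   0.55  2.13 -0.59  0.56 -0.4 ]
shift cm [ 9.13 29.13 -1.68] rot deg [ 0.1  0.1 67.3] |r| 67.3
```

View pics/w33.png

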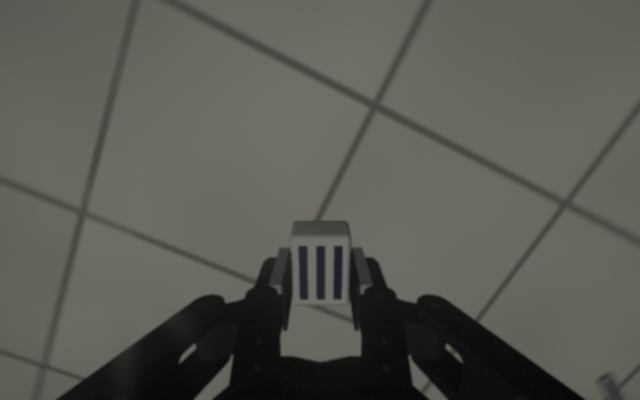

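```bash
python3 -m crank '{"travel":[[1,4,0],[2.5,8,0],[4,13,0],[6,18,0],[7.5,23,0],[9,27,0],[9.1,29.1,-1],[9.1,29.1,-1.7]],"rot":[[0,0,8],[0,0,16],[0,0,24],[0,0,32],[0,0,40],[0,0,48],[0,0,56],[0,0,64]]}' && python3 -m crank '{"travel":[[0,0,0],[0,0,0],[0,0,0],[0,0,0]],"rot":[[0,0,3.5],[0,0,3.5],[0,0,3.5],[0,0,3.5]]}' && python3 - <<'E'
from h import *
st();goto(93.4,0,(.5475,.167,.0895))
f=bot.grab_frame('wrist');save('w34.png',f)
E
```

```text
clock: 46.35
position: [0.5456, 0.1717, 0.1359]
tool_rot: [-3.14, 0.002, 1.581]
force: [-0.1, 0.7, -1.2]
grip_width: 0.0285
clock: 46.75
position: [0.546, 0.1672, 0.1367]
tool_rot: [-3.141, 0.004, 1.631]
force: [-0.5, 0.6, -0.1]
grip_width: 0.0281
t 46.75 pos [0.546  0.1672 0.1367] rot [-179.9    0.2   93.4] F [-0.5  0.6 -0.1] w 0.0281 q [-0.6   0.69  0.28  1.88 -0.3   0.62 -0.07]
shift cm [ 0.15 -0.02 -4.72] rot deg [ 0.2 -0.  -0. ] |r| 0.2
```

View pics/w34.png

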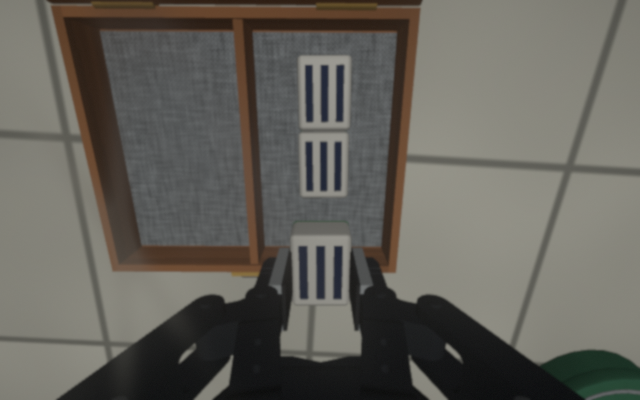

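```bash
python3 - <<'E'
from h import *
m=bot.camera_model('wrist')
for p in [(323,57),(323,129),(323,133),(323,195)]:print(back(m,*p,.027).round(4))
for p in [(240,19),(245,265),(245,271)]:print('wall',back(m,*p,.032).round(4))
print('front wall inner floor',back(m,310,247,.005).round(4), 'held y bottom/top', back(m,321,303,.136-.071+.011).round(4),back(m,321,234,.136-.071+.011).round(4))
E
```

```text
[0.5408 0.2707 0.027 ]
[0.5432 0.2334 0.027 ]
[0.5434 0.2312 0.027 ]
[0.5458 0.1942 0.027 ]
wall [0.4982 0.2847 0.032 ]
wall [0.4988 0.1459 0.032 ]
wall [0.4987 0.1415 0.032 ]
front wall inner floor [0.5395 0.1479 0.005 ] held y bottom/top [0.5471 0.1524 0.076 ] [0.5447 0.1898 0.076 ]
```

```bash
python3 -m crank '{"travel":[[0,0,-1.5],[0,0,-3],[0,0,-4],[0,0,-4.5],[0,0,-4.7],[0,0,-4.7]],"rot":[[0,0,0],[0,0,0],[0,0,0],[0,0,0],[0,0,0],[0,0,0]]}' && python3 -m crank '{"travel":[[0,0,-0.1],[0,0,-0.15],[0,0,-0.15]],"rot":[[0,0,0],[0,0,0],[0,0,0]]}'
```

```text
clock: 47.4
position: [0.5455, 0.1675, 0.0895]
tool_rot: [-3.139, 0.003, 1.633]
force: [-5.5, 3.3, 9.9]
grip_width: 0.0283
clock: 47.7
position: [0.5456, 0.1674, 0.0894]
tool_rot: [-3.14, 0.003, 1.633]
force: [-15.3, 0.7, 40.7]
grip_width: 0.028
```

```bash
python3 -m crank '{"travel":[[0,0,0.15],[0,0,0.15],[0,0,0.15],[0,0,0.15]],"rot":[[0,0,0],[0,0,0],[0,0,0],[0,0,0]]}' 0.02 && python3 -m crank '{"travel":[[0,0,2],[0,-1,5],[0,-4,8],[0,-5,10],[0,-5,10],[0,-5,10]],"rot":[[0,0,0],[0,0,0],[0,0,0],[0,0,0],[0,0,0],[0,0,0]]}'; python3 - <<'E'
from h import *
st();f=bot.grab_frame('wrist');save('w35.png',f)
f=bot.grab_frame('top');save('t35.png',cv2.resize(f[150:300,80:280],(800,600)))
E
```

```text
clock: 48.1
position: [0.546, 0.1671, 0.0892]
tool_rot: [-3.14, 0.004, 1.633]
force: [-0.4, 0.4, 0.0]
grip_width: 0.0436
clock: 48.7
position: [0.546, 0.1175, 0.1894]
tool_rot: [-3.141, 0.003, 1.633]
force: [-0.4, 1.0, -0.6]
grip_width: 0.0433
t 48.70 pos [0.546  0.1175 0.1894] rot [-180.     0.2   93.6] F [-0.4  1.  -0.6] w 0.0433 q [-0.54  0.59  0.31  1.89 -0.26  0.7  -0.02]
```

View pics/w35.png

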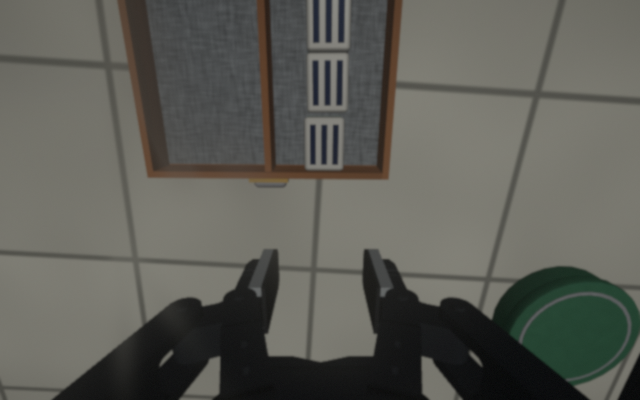

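View pics/t35.png

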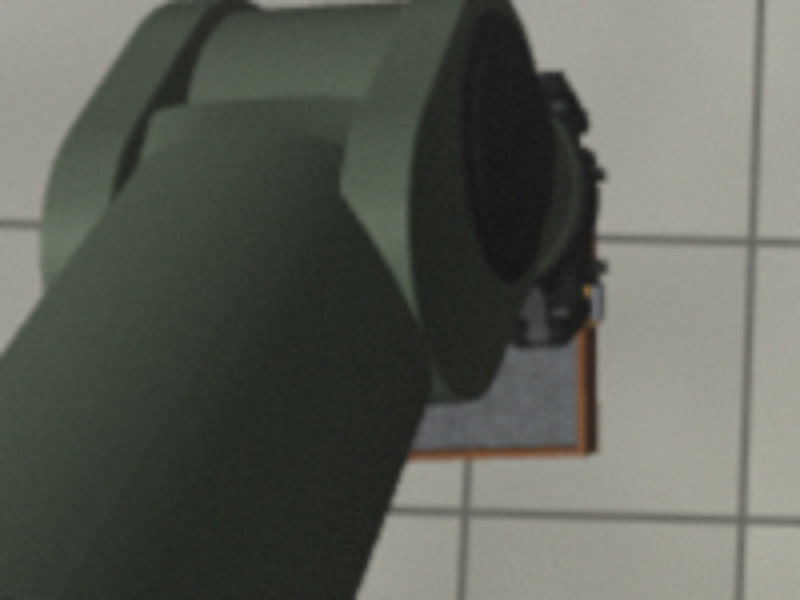

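```bash
python3 - <<'E'
from h import *
st()
H=np.array([.4964,.2875,0]);u=np.array([-.056,.998,0]);r=.135
def W(s,zt): return H+s*u+np.array([0,0,zt+.074])
pts=[('up',np.array([.546,.1175,.33])),('over',W(.12,.256)),('down',W(.12,.160)),('c',W(.06,.163))]
for th in [1.57,1.4,1.2,1.0,.8,.6,.45,.3,.2,.1,.05,0]:
    pts.append((th,W(-r*np.cos(th)+.005*np.sin(th)+.011,.032+r*np.sin(th)+.005*np.cos(th))))
p=np.array(bot.observe()['position'])
for n,x in pts: print(n,x.round(4),'from now cm',((x-p)*100).round(1))
E
```

```text
t 48.80 pos [0.5456 0.1179 0.1886] rot [-179.9    0.2   93.6] F [-0.5  0.3 -0.2] w 0.0438 q [-0.54  0.59  0.31  1.89 -0.26  0.7  -0.02]
up [0.546  0.1175 0.33  ] from now cm [ 0.  -0.  14.1]
over [0.4897 0.4073 0.33  ] from now cm [-5.6 28.9 14.1]
down [0.4897 0.4073 0.234 ] from now cm [-5.6 28.9  4.5]
c [0.493  0.3474 0.237 ] from now cm [-5.3 22.9  4.8]
1.57 [0.4955 0.3034 0.241 ] from now cm [-5.  18.5  5.2]
1.4 [0.4968 0.2805 0.2399] from now cm [-4.9 16.3  5.1]
1.2 [0.4983 0.2543 0.2336] from now cm [-4.7 13.6  4.5]
1.0 [0.4996 0.2299 0.2223] from now cm [-4.6 11.2  3.4]
0.8 [0.5009 0.2082 0.2063] from now cm [-4.5  9.   1.8]
0.6 [0.5019 0.1901 0.1864] from now cm [-4.4  7.2 -0.2]
0.45 [0.5025 0.1793 0.1692] from now cm [-4.3  6.1 -1.9]
0.3 [0.5029 0.1712 0.1507] from now cm [-4.3  5.3 -3.8]
0.2 [0.5031 0.1674 0.1377] from now cm [-4.2  4.9 -5.1]
0.1 [0.5033 0.1649 0.1245] from now cm [-4.2  4.7 -6.4]
0.05 [0.5033 0.1642 0.1177] from now cm [-4.2  4.6 -7.1]
0 [0.5033 0.1637 0.111 ] from now cm [-4.2  4.6 -7.8]
```

```bash
python3 -m crank '{"travel":[[0,0,5],[0,0,10],[0,2,14],[-1,7,14],[-2,12,14],[-3,17,14],[-4,22,14],[-5,27,14]],"rot":[[0,0,0],[0,0,0],[0,0,0],[0,0,0],[0,0,0],[0,0,0],[0,0,0],[0,0,0]]}' -1 && python3 -m crank '{"travel":[[-0.6,2,0],[-0.6,2.5,-2],[-0.6,2.5,-6],[-0.6,2.5,-9.6],[-0.6,2.5,-9.6]],"rot":[[0,0,0],[0,0,0],[0,0,0],[0,0,0],[0,0,0]]}' && python3 - <<'E'
from h import *
st();f=bot.grab_frame('scene');save('s36.png',cv2.resize(f[60:260,260:580],(800,500)))
E
```

```text
clock: 49.6
position: [0.4957, 0.385, 0.3284]
tool_rot: [-3.139, 0.004, 1.634]
force: [0.9, -0.3, -0.2]
grip_width: -0.0
clock: 50.1
position: [0.4888, 0.4068, 0.2282]
tool_rot: [-3.134, 0.009, 1.634]
force: [-0.4, -1.4, 0.8]
grip_width: -0.0002
t 50.10 pos [0.4888 0.4068 0.2282] rot [-179.6    0.5   93.6] F [-0.4 -1.4  0.8] w -0.0002 q [-0.98  0.65  0.3   1.64 -0.22  0.9  -0.53]
```

View pics/s36.png

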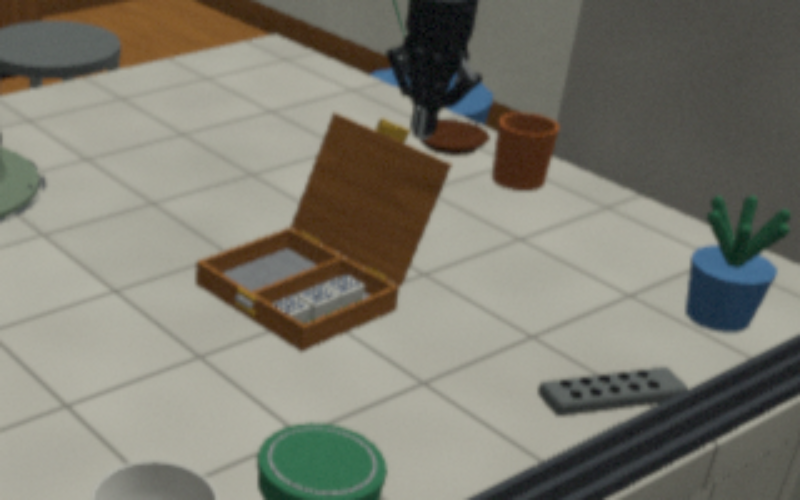

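```bash
python3 -m crank '{"travel":[[0.1,-2,0.4],[0.3,-4,0.7],[0.4,-5.5,0.9],[0.5,-7,1.0],[0.6,-8.5,1.2],[0.7,-10.3,1.3],[0.8,-11.5,1.3],[0.8,-12.6,1.2]],"rot":[[0,0,0],[0,0,0],[0,0,0],[0,0,0],[0,0,0],[0,0,0],[0,0,0],[0,0,0]]}' && python3 - <<'E'
from h import *
st();f=bot.grab_frame('scene');save('s37.png',cv2.resize(f[60:260,260:580],(800,500)))
E
```

```text
clock: 50.95
position: [0.4992, 0.2803, 0.2456]
tool_rot: [-3.141, 0.004, 1.633]
force: [0.5, 0.2, 0.3]
grip_width: 0.0003
t 50.95 pos [0.4992 0.2803 0.2456] rot [-179.9    0.2   93.5] F [0.5 0.2 0.3] w 0.0003 q [-0.84  0.53  0.31  1.81 -0.21  0.84 -0.37]
```

View pics/s37.png

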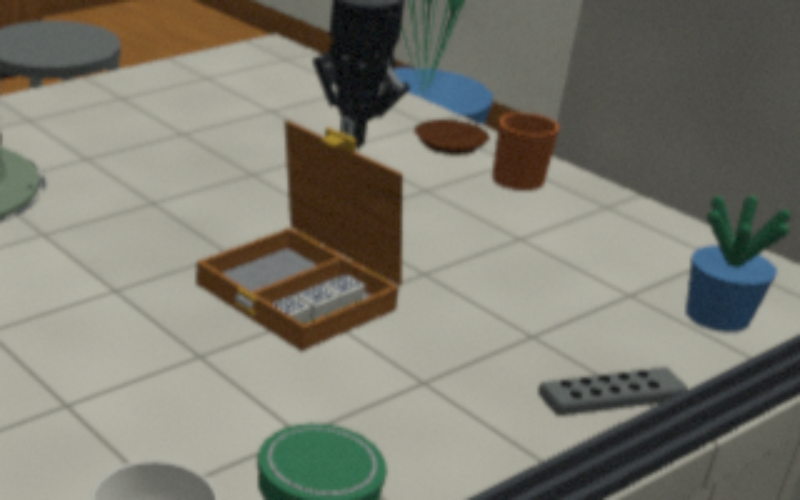

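```bash
python3 -m crank '{"travel":[[0.1,-1.5,-0.3],[0.2,-2.7,-0.7],[0.3,-4,-1.2],[0.3,-5.1,-1.8],[0.3,-6.2,-2.5],[0.4,-7.3,-3.4],[0.5,-8.2,-4.4],[0.5,-9.1,-5.4]],"rot":[[0,0,0],[0,0,0],[0,0,0],[0,0,0],[0,0,0],[0,0,0],[0,0,0],[0,0,0]]}' && python3 - <<'E'
from h import *
st();f=bot.grab_frame('scene');save('s38.png',cv2.resize(f[60:260,260:580],(800,500)))
E
```

```text
clock: 51.8
position: [0.504, 0.1897, 0.1905]
tool_rot: [-3.14, 0.004, 1.633]
force: [1.1, 1.4, -0.4]
grip_width: -0.0004
t 51.80 pos [0.504  0.1897 0.1905] rot [-179.9    0.2   93.6] F [ 1.1  1.4 -0.4] w -0.0004 q [-0.68  0.56  0.28  1.94 -0.23  0.68 -0.19]
```

View pics/s38.png

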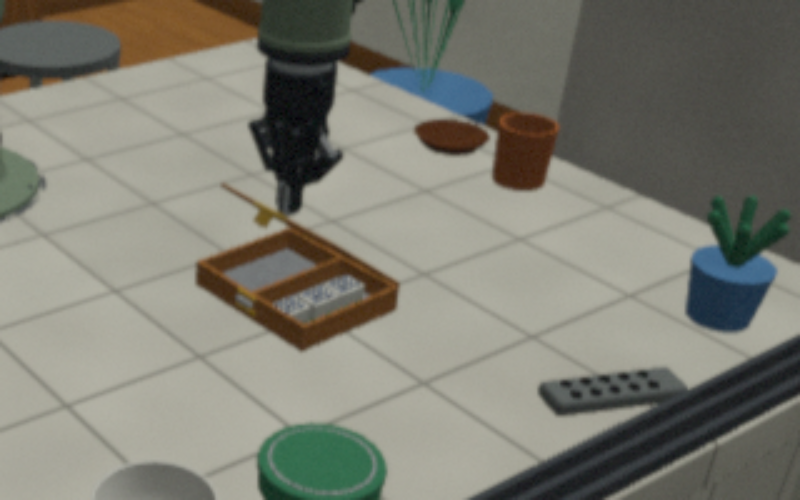

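```bash
python3 -m crank '{"travel":[[0,-0.6,-0.9],[0,-1.1,-1.8],[0,-1.5,-2.7],[0,-1.9,-3.5],[0,-2.1,-4.2],[0,-2.3,-4.9],[0,-2.4,-5.6],[0,-2.5,-6]],"rot":[[0,0,0],[0,0,0],[0,0,0],[0,0,0],[0,0,0],[0,0,0],[0,0,0],[0,0,0]]}' && python3 - <<'E'
from h import *
st();f=bot.grab_frame('scene');save('s39.png',cv2.resize(f[60:260,260:580],(800,500)))
E
```

```text
clock: 52.65
position: [0.5039, 0.1654, 0.1308]
tool_rot: [-3.14, 0.004, 1.633]
force: [0.3, 0.4, 0.1]
grip_width: 0.0003
t 52.65 pos [0.5039 0.1654 0.1308] rot [-179.9    0.2   93.6] F [0.3 0.4 0.1] w 0.0003 q [-0.6   0.65  0.23  1.98 -0.27  0.54 -0.12]
```

View pics/s39.png

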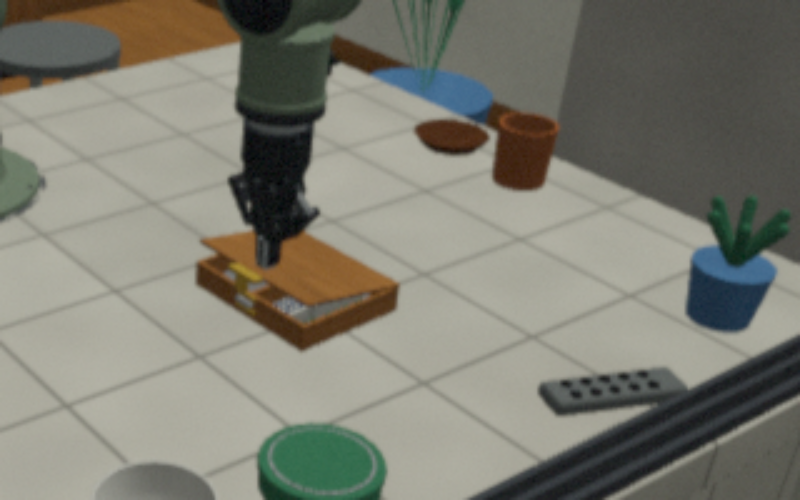

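Down slowly, watching the force.

```bash
python3 -m crank '{"travel":[[0,-0.2,-0.5],[0,-0.2,-1],[0,-0.2,-1.2],[0,-0.2,-1.2]],"rot":[[0,0,0],[0,0,0],[0,0,0],[0,0,0]]}'; python3 -m crank '{"travel":[[0,0,-0.2],[0,0,-0.4],[0,0,-0.4]],"rot":[[0,0,0],[0,0,0],[0,0,0]]}'
```

```text
clock: 53.1
position: [0.5039, 0.1634, 0.1192]
tool_rot: [-3.14, 0.004, 1.633]
force: [0.4, 0.4, 0.2]
grip_width: -0.0003
clock: 53.4
position: [0.504, 0.1634, 0.1155]
tool_rot: [-3.141, 0.004, 1.633]
force: [-0.0, -0.3, -0.0]
grip_width: -0.0001
```

```bash
python3 -m crank '{"travel":[[0,0,-0.1],[0,0,-0.2],[0,0,-0.2]],"rot":[[0,0,0],[0,0,0],[0,0,0]]}'; python3 -m crank '{"travel":[[0,0,-0.1],[0,0,-0.2],[0,0,-0.2]],"rot":[[0,0,0],[0,0,0],[0,0,0]]}'; python3 -m crank '{"travel":[[0,0,-0.1],[0,0,-0.1]],"rot":[[0,0,0],[0,0,0]]}'
```

```text
clock: 53.7
position: [0.504, 0.1635, 0.1134]
tool_rot: [-3.14, 0.004, 1.633]
force: [0.4, 0.6, -0.8]
grip_width: -0.0002
clock: 54.0
position: [0.5039, 0.1634, 0.1113]
tool_rot: [-3.14, 0.004, 1.633]
force: [-0.1, 0.5, -0.6]
grip_width: 0.0003
clock: 54.2
position: [0.5039, 0.1634, 0.1103]
tool_rot: [-3.14, 0.004, 1.633]
force: [-0.4, -0.4, 0.2]
grip_width: -0.0002
```

```bash
python3 -m crank '{"travel":[[0,0,-0.1],[0,0,-0.2],[0,0,-0.2]],"rot":[[0,0,0],[0,0,0],[0,0,0]]}'; python3 -m crank '{"travel":[[0,0,-0.1],[0,0,-0.2],[0,0,-0.2]],"rot":[[0,0,0],[0,0,0],[0,0,0]]}'; python3 - <<'E'
from h import *
st();f=bot.grab_frame('scene');save('s40.png',cv2.resize(f[60:260,260:580],(800,500)))
E
```

```text
clock: 54.5
position: [0.504, 0.1634, 0.1084]
tool_rot: [-3.14, 0.004, 1.633]
force: [0.7, 0.2, 0.9]
grip_width: 0.0
clock: 54.8
position: [0.504, 0.1634, 0.1064]
tool_rot: [-3.14, 0.004, 1.633]
force: [0.2, -0.4, 0.9]
grip_width: -0.0001
t 54.80 pos [0.504  0.1634 0.1064] rot [-179.9    0.2   93.6] F [ 0.2 -0.4  0.9] w -0.0001 q [-0.58  0.69  0.21  1.99 -0.28  0.49 -0.1 ]
```

View pics/s40.png

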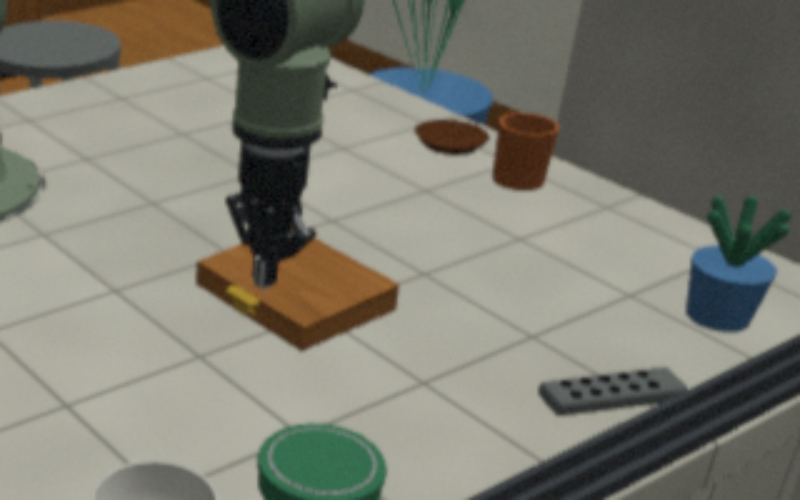

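```bash
python3 -m crank '{"travel":[[0,0,-0.1],[0,0,-0.2],[0,0,-0.2]],"rot":[[0,0,0],[0,0,0],[0,0,0]]}'; python3 -m crank '{"travel":[[0,0,-0.1],[0,0,-0.2],[0,0,-0.2]],"rot":[[0,0,0],[0,0,0],[0,0,0]]}'
```

```text
clock: 55.15
position: [0.5041, 0.1633, 0.1052]
tool_rot: [-3.141, 0.003, 1.633]
force: [-4.5, -2.2, 19.9]
grip_width: 0.0001
clock: 55.45
position: [0.5042, 0.1633, 0.1047]
tool_rot: [-3.141, 0.003, 1.633]
force: [-14.2, -5.3, 59.8]
grip_width: 0.0003
```

```bash
python3 -m crank '{"travel":[[0,0,1],[0,0,4],[0,0,8],[0,-4,12],[0,-9,15],[0,-14,15],[0,-19,15],[0,-19,15]],"rot":[[0,0,0],[0,0,0],[0,0,0],[0,0,0],[0,0,0],[0,0,0],[0,0,0],[0,0,0]]}'; python3 - <<'E'
from h import *
st();f=bot.grab_frame('scene');save('s41.png',cv2.resize(f[60:260,260:580],(800,500)))
f=bot.grab_frame('top');save('t41.png',f)
f=bot.grab_frame('wrist');save('w41.png',f)
E
```

```text
clock: 56.25
position: [0.5035, -0.0316, 0.2532]
tool_rot: [-3.142, 0.005, 1.628]
force: [0.6, 1.5, -0.9]
grip_width: -0.0001
t 56.25 pos [ 0.5035 -0.0316  0.2532] rot [-180.     0.3   93.3] F [ 0.6  1.5 -0.9] w -0.0001 q [-0.32  0.42  0.34  1.98 -0.19  0.77  0.19]
```

View pics/s41.png

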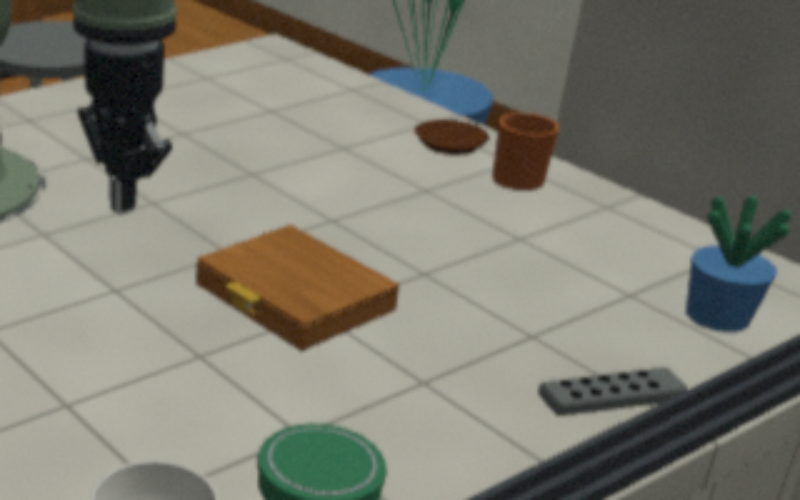

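View pics/t41.png

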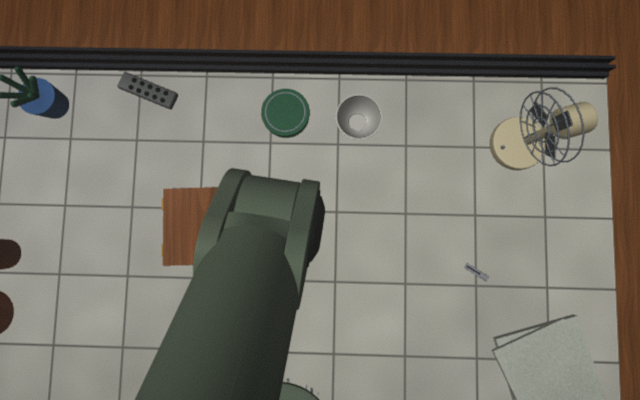

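View pics/w41.png

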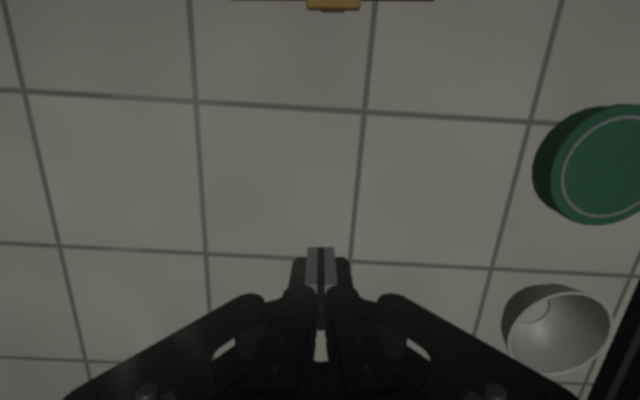

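```bash
python3 -c "
from workcell import bot
print(bot.job_done())"
```

```text
the job is handed in; nothing more can be done
None
```

I found three tiles on the sill, and all three turned out to bear bars. I turned each one face up beside the case, set them in a row in the farther bay, and pressed the cover down until the catch held it. I then handed the job in at about 56 s of the 210 s allowed.

- **Tiles:** the last wrist picture before closing showed all three lying flat and face up in the far bay. No ring tile was seen, so the nearer bay is empty.
- **Fourth tile:** I looked behind the open cover, and looked again at the sill once it was shut. No fourth tile showed in any picture.
- **Cover:** it stayed shut in the scene picture taken after the gripper had moved away. The last press read about 60 N at the wrist, more than needed but under the 120 N limit.
- **Bystanders:** the tin, the bowl and the hair clip appear where they started in the last top picture. I judged this by eye and did not measure it.
- **Shifted tile:** the third tile moved about 25 mm partway through, either the announced knock or a light touch by the wrist. I found its new position and carried on.
- **Disagreement:** my wrist-camera fit of the case's centre was about 8 mm off the top-camera one in y. One of its corners lay outside the crop, so I used the top-camera fit, and the placings matched it.

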